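Fit the drilled slide onto the soldering stand's bent rod

TASK

Put the brass slide onto the free end of the soldering stand's bent rod, ease it along and round the bend without letting it bind, press it lightly home against the red stop ring, then let go of it there. Be gentle: never force the slide on the rod, do not shift the stop ring from its setting, and leave the other things on the bench alone.

Things in the scene. Friction and masses are not known exactly. Their poses are not given: they have to be found in the camera images.
- stand: soldering stand fixed to the bench: steel base plate 110 x 110 x 12 mm, post 22 mm thick, 130 mm tall. Origin on the bench at the post's axis; z up. A rigid round rod, 10 mm thick, leaves the post level, 120 mm above the bench, along the stand's -x; after 125 mm it bends level, by 75 degrees (50 mm radius) towards -y, then runs straight for 75 mm to its free end
- rod_tip (a point): where the free end of the rod should be, on its centre line, 75 mm from the end of the bend. The rod was bent by hand: the real bend and free leg sit a little askew about bend_in, the real tip up to 5 mm to either side and 4 mm higher or lower than this point. The last 5 mm of the tip is a round-ended nose, 5 mm thick
- rod_free (a point): where the centre line of the straight free leg should be, 30 mm in from rod_tip (the real one lies off in the same way as the tip, by up to 4 mm). The rod is smooth polished steel, marred if the slide presses on it with more than 20 N
- bend_mid (a point): where the middle of the bend should be, on the centre line (a 50 mm radius arc through 75 degrees); the real one lies off by up to 2 mm
- bend_in (a point): where the bend meets the straight leg that runs to the post, on the centre line, 125 mm from the post's axis. From here to the post the rod is true
- stop_zone (a point): point on the centre line of the straight leg, 59 mm from the post's axis, axes as the stand's. A red plastic stop ring, 24 mm across and 12 mm long, sits round the rod near here; the face that looks away from the post lies anywhere up to 15 mm before or beyond this point. Only friction holds it: a push of about 12 N along the rod shifts it
- slide_hole (a point): centre of the slide's straight through hole, 12.5 mm in diameter, 18 mm long, 33 mm above its underside; x runs along the hole, z up to the tab. Both ends of the hole are alike, so either may go first
- slide_grip (a point): centre of the slide's black grip tab, 20 mm (x) by 12 mm (y) by 44 mm tall, 34 mm above the hole's centre; the brass top lies 22 mm below this point
- ring_block: bystander: drilled round wooden block, 68 mm across, 50 mm tall; origin at its underside
- amber: bystander: amber glass jar, 56 mm across, 85 mm tall; origin at its underside
- mallet: bystander: hammer with a wooden handle, 220 mm long, lying flat
- driver: bystander: screwdriver, 170 mm long, lying flat
- dish: bystander: white dish, 110 mm across, 22 mm tall; origin at its underside
- soap: bystander: white block 50 x 35 x 22 mm; origin at its underside
- slide: the same slide, its origin at the centre of its underside, 33 mm below the hole's centre and 67 mm below the tab's centre, with the same axes
Things that resemble listed ones, but are neither listed nor needed, are in the scene too. Of the things shaped like the slide, the brass one is meant.

How it is judged (in metres and radians):
On the way, in this order (a step that is already met when the one before it is completed fails the run):
1. the slide is threaded on the straight free leg of the rod (distance between slide_hole and rod_free below 0.01 m).
2. the slide passes the middle of the bend (distance between slide_hole and bend_mid below 0.01 m).
3. the slide is pressed lightly home against the stop ring (contact force between slide and stop_c0 above 2 N), for 0.15 s.
At the end, for the whole second after the job is handed in: The slide hangs on the straight leg by the post, tab up (within 14 degrees), along the rod (within 11 degrees), its face within 2 mm of the stop ring, at rest and let go; the stop ring is within 3 mm of where it began (distance between slide_hole and stop_c0 below 0.0172 m and horizontal distance between slide_hole and stop_c0 above 0.01 m and angle between the x axis of slide_hole and the x axis of stand, either way round below 0.2 rad and angle between slide_hole's own z axis and vertical below 0.25 rad and distance of stop_c0 from where it was at the start of the episode below 0.003 m and linear speed of slide below 0.02 m/s); the robot touches nothing.
It fails at once if the slide is pressed on the rod or stop ring with more than 20 N (contact force between slide and stand above 20 N).
It fails at once if the stop ring is shifted by more than 3 mm (distance of stop_c0 from where it was at the start of the episode above 0.003 m).
It fails at once if the robot pushes against the stand or rod with more than 20 N (contact force between any of the fingers, the arm and stand above 20 N).
It fails at once if another thing on the bench is moved by more than 2 cm (distance of any of ring_block, amber, mallet, driver, dish, soap from where it was at the start of the episode above 0.02 m).
It also fails if it takes over 72 s, if anything falls off the work surface, if the arm or the gripper's body presses on something with over 40 N, if the wrist force passes 120 N, or if a joint passes its speed limit or range.

ROBOT

A 6-joint arm with a two-finger parallel gripper is mounted at the origin on the work surface. World frame = base frame: x ahead of the robot, y to its left, z up, the work surface at z = 0. Lengths are in m, angles in degrees, forces in N, time in s.
With the tool pointing down it reaches from about 0.375 to 0.9 m from the base axis. Payload 3.1 kg.
Tool frame: the origin (TCP) lies between the finger pads; the fingertips stand 22 mm ahead of it and the grasp point (between the pads) lies 3 mm ahead of it; z points along the fingers, y is the direction in which the jaws open and shut (so a half turn about z gives the same grasp; the last joint's range is limited). The gripper opens to 87 mm and grips with 3 to 60 N. Pads are 19 mm wide; open, the fingers measure 117 mm over their backs; the gripper's body (75 mm by 190 mm) begins 51 mm behind the grasp point.
Start: joints at [-77.836, 30.224, 82.088, -0, 67.689, -10.227], TCP at [0.238, -0.578, 0.206] pointing down, gripper open.
Joint ranges: [-176.69, 176.69], [-43.24, 126.21], [12.49, 139.97], [-82, 262], [0, 151.66], [-163.58, 163.58]. Speed limits (degrees/s): [159.86, 159.86, 180, 180, 180, 180].

INTERFACE

Orientations are given as a 3x3 rotation matrix whose columns are the frame's x, y, z axes.
In Python, from cell import env gives the robot as it stands. The module is installed in compiled form; this text tells all that it offers.
- The arm moves only by the tool drive_tool, never from a script. Its argument "increments" is a list that holds one entry, the list of rows, each a list of 5 numbers: the shift along the world's x, y, z in m, then the turn about the world's z in degrees, then the opening, from 0 (shut) to 1 (fully open). A call has exactly 10 rows; each row is the pose to reach, as a shift and turn from the pose commanded when the call began; what a row does not reach only later rows make up. A row lasts 1/10 s, in which the tool goes at most 50 mm and 8.59 degrees, less where a joint would pass 70% of its speed; a pose out of reach is approached as far as the arm can. A call with a gripper value outside its range is refused whole. The fingers move at their own pace and stop on an object; "force" is the grip in N (left out, the last holds). Time passes only in rows, so rows that repeat a pose let the fingers close, or fill a call up. It gives the time, the measured TCP pose, the force and the opening at its end, in the units of the state.
- env.get_obs(): the state, without advancing time (a new reading comes with each control period).
- env.snapshot(name): name is "scene" or "top"; returns the picture (480x640x3 uint8, red, green, blue); there is no depth.
- env.camera_params(name): a dict with "fx", "fy", "cx", "cy" (pixels), "view" (4x4, takes a point from world to camera coordinates). Camera axes: x right, y down, z forward; pixel columns grow to the right and rows downward; lengths in m; the calibration is good to about 2 mm. A picture is of the moment at which its call begins. camera_params takes no time and is no camera call.
- env.job_done(): hands the job in, once; it reports no verdict.
The state is a dict: "time_s": time; "q": joint angles; "dq": joint speeds; "joint_efforts": joint torques, N m; "eef_pos": TCP position; "tool_rot": TCP orientation; "force": force on the tool from outside, world axes, zero at the start; "moment": the same for the moment, N m; "grip_width": finger opening in m.
Only numpy, scipy, OpenCV 4.12 (cv2) and the standard library are available. Lean on these libraries where they do the work, as an engineer would, in place of code of your own. Each camera call takes 0.05 s, during which the arm holds its last target.

## Working session

There is one attempt and no reset: what is moved stays moved. The work goes in short steps, Python scripts to look and compute and a tool call to move; the robot and the scene stay as the last step left them, time stands still between calls to the robot, and variables do not carry over. Pictures are saved under pics/ and viewed, and the job is handed in when it is done.

Besides the shell and the picture viewer there is one more tool, called after "Emit:" by a JSON object that holds its "fn" and its "kwargs", one argument or row to a line. drive_tool: Moves the arm, as the interface text tells. Its arguments: {"type":"object","properties":{"increments":{"type":"array"},"force":{"type":"number"}},"required":["increments"]}

```bash
mkdir -p pics; cat > h.py <<'E'
from cell import env
import numpy as np, cv2
def snap(n,f):
    im=env.snapshot(n); cv2.imwrite('pics/'+f+'.png',im[:,:,::-1]); return im
E
python3 - <<'E'
from h import *
for n in('scene','top'):
    snap(n,n+'0'); p=env.camera_params(n); print(n,p['fx'],p['cx'],p['cy'],np.round(p['view'],4).tolist())
o=env.get_obs(); print(o)
E
```

```text
scene 562.2091930387254 312.42167345991885 240.11336002009338 [[0.7542, 0.6567, -0.0032, -0.4317], [0.3766, -0.4365, -0.8171, -0.1028], [-0.5379, 0.6151, -0.5765, 1.8163], [0.0, 0.0, 0.0, 1.0]]
top 509.0517537806652 327.76995065581883 234.12430850008082 [[-0.0137, -0.9997, -0.0185, 0.0286], [-0.985, 0.0167, -0.1717, 0.5587], [0.1719, 0.0159, -0.985, 1.2221], [0.0, 0.0, 0.0, 1.0]]
{'time_s': 0.1, 'q': array([-7.78372935e+01,  3.02758145e+01,  8.21484096e+01, -2.42396297e-03,
        6.76899921e+01, -1.02266857e+01]), 'dq': array([ 0.06676019, -0.07444953, -0.12780338, -0.13978193,  0.05104881,
        0.03046546]), 'joint_efforts': array([-6.97926152e-04, -4.40986061e+01, -1.77149552e+01,  6.33530156e-02,
        5.33609244e-02, -3.65283518e-05]), 'eef_pos': array([ 0.23793533, -0.57718868,  0.20514973]), 'tool_rot': array([[ 9.24610509e-01,  3.80913633e-01, -4.58257159e-04],
       [ 3.80913778e-01, -9.24608527e-01,  1.94045435e-03],
       [ 3.15437041e-04, -1.96872095e-03, -9.99998012e-01]]), 'force': array([-0.90919761, -0.66753464, -0.23056888]), 'moment': array([ 0.01952505, -0.00242376, -0.02624549]), 'grip_width': 0.08685931737710456}
```

View pics/scene0.png

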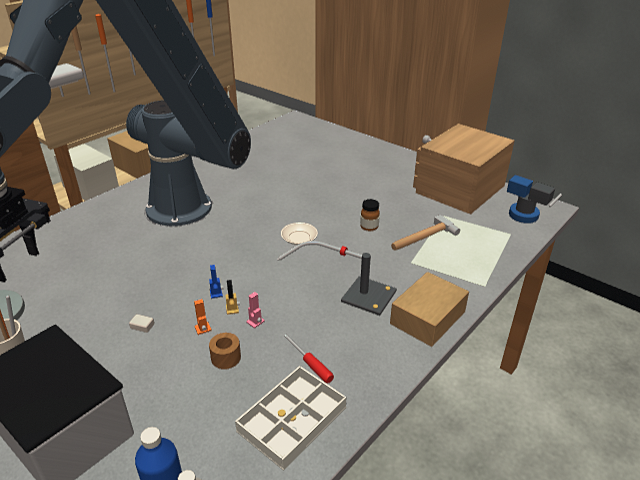

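View pics/top0.png

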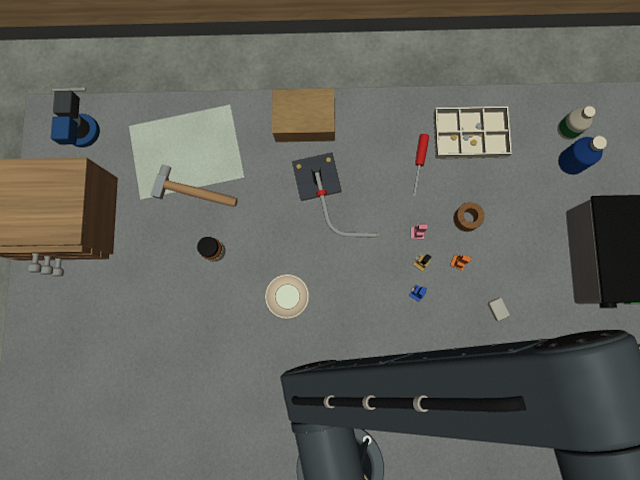

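Four slide-like things in the scene view: blue (215,281), yellow with a black tab (232,297), orange (202,316) and pink (255,310). Only the one at (232,297) in scene, (423,262) in top, is brass with a black tab. I'll confirm it in an enlarged crop.

```bash
python3 - <<'E'
import cv2,numpy as np
a=cv2.imread('pics/scene0.png');b=cv2.imread('pics/top0.png')
r=lambda i,s:cv2.resize(i,None,fx=s,fy=s,interpolation=cv2.INTER_CUBIC)
x=r(a[260:340,190:270],5);y=r(b[240:290,395:445],8)
cv2.imwrite('pics/c1.png',np.hstack([x,y]))
x=r(a[225:325,270:400],6); cv2.imwrite('pics/c2.png',x)
x=r(b[145:245,285:385],6); cv2.imwrite('pics/c3.png',x)
E
```

```text
(no output)
```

View pics/c1.png

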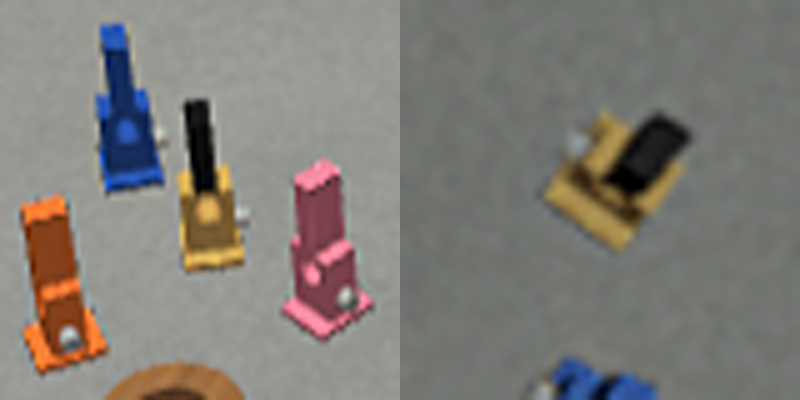

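View pics/c2.png

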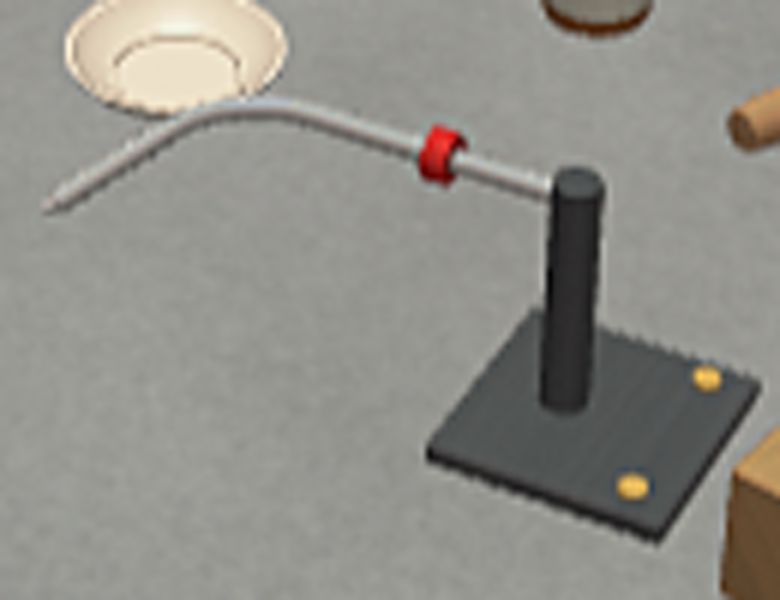

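View pics/c3.png

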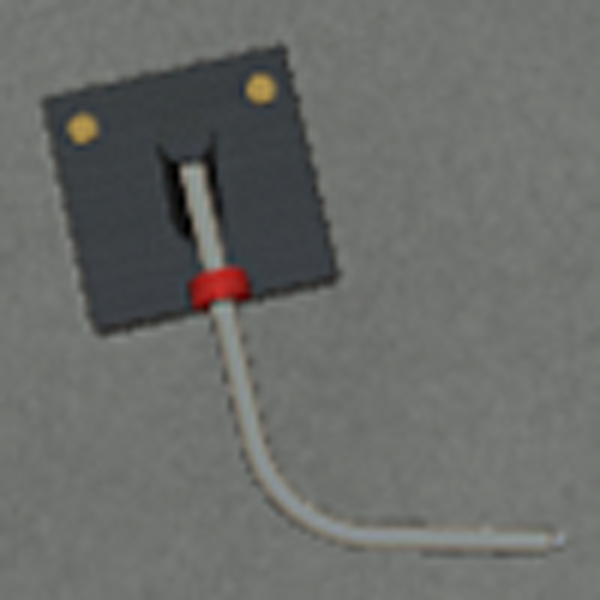

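The crop confirms the brass-bodied slide with a black tab: tab top at about scene (229,282), base at (232,311), and top view tab at about (427,259). The other three are plain blue, orange and pink. Next, the measurements.

```bash
python3 - <<'E'
import cv2,numpy as np
a=cv2.imread('pics/scene0.png');b=cv2.imread('pics/top0.png')
g=lambda i:np.clip((i/255.)**0.5*255,0,255).astype(np.uint8)
r=lambda i,s:cv2.resize(g(i),None,fx=s,fy=s,interpolation=cv2.INTER_NEAREST)
x=r(a[275:320,212:252],12);y=r(b[245:280,405:440],12)
def grid(i,x0,y0,s):
    for k in range(0,i.shape[1]//s,5): cv2.putText(i,str(x0+k),(k*s,8),0,.3,(0,0,255)); cv2.line(i,(k*s,10),(k*s,i.shape[0]),(0,0,255),1)
    for k in range(0,i.shape[0]//s,5): cv2.putText(i,str(y0+k),(0,k*s+10),0,.3,(255,0,0)); cv2.line(i,(20,k*s),(i.shape[1],k*s),(255,0,0),1)
    return i
cv2.imwrite('pics/d1.png',grid(x,212,275,12));cv2.imwrite('pics/d2.png',grid(y,405,245,12))
E
```

```text
(no output)
```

View pics/d1.png

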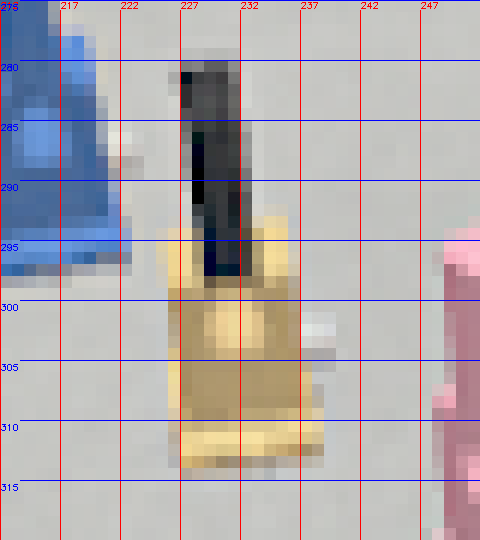

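View pics/d2.png

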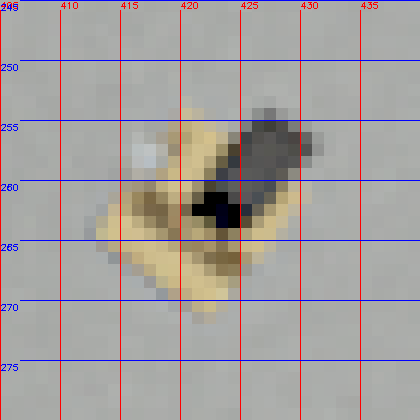

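```bash
cat >> h.py <<'E'
P={n:env.camera_params(n) for n in('scene','top')}
def ray(n,u,v):
    p=P[n];V=np.array(p['view']);R=V[:3,:3];t=V[:3,3]
    d=R.T@np.array([(u-p['cx'])/p['fx'],(v-p['cy'])/p['fy'],1]);return -R.T@t,d
def onz(n,u,v,z):
    o,d=ray(n,u,v);return o+d*(z-o[2])/d[2]
def tri(us,vt):
    o1,d1=ray('scene',*us);o2,d2=ray('top',*vt)
    d1=d1/np.linalg.norm(d1);d2=d2/np.linalg.norm(d2)
    s=np.linalg.lstsq(np.c_[d1,-d2],o2-o1,rcond=None)[0]
    a=o1+s[0]*d1;b=o2+s[1]*d2;return (a+b)/2,np.linalg.norm(a-b)
def proj(n,X):
    p=P[n];V=np.array(p['view']);c=V[:3,:3]@np.asarray(X)+V[:3,3]
    return np.array([p['fx']*c[0]/c[2]+p['cx'],p['fy']*c[1]/c[2]+p['cy']])
E
python3 - <<'E'
from h import *
f=lambda x:np.round(x,4)
print('cams',f(ray('scene',0,0)[0]),f(ray('top',0,0)[0]))
for n,pts in(('scene',[(227,314.2),(238.8,313.3)]),('top',[(412.8,264.5),(422.3,271.3),(431,260.5)])):
    q=[onz(n,u+0,v,0.0) for u,v in pts];print(n,[f(x) for x in q])
    for i in range(len(q)-1):
        d=q[i+1]-q[i];print(np.degrees(np.arctan2(d[1],d[0])),np.linalg.norm(d))
print('tabtop', f(onz('top',427.3,256.5,.089)),f(onz('scene',229.7,280.5,.089)))
print('tabtop tri',tri((229.7,281),(427.3,257)))
E
```

```text
cams [ 1.3414 -0.8786  0.9616] [ 3.4060e-01 -2.0000e-04  1.3001e+00]
scene [array([ 0.4933, -0.2346, -0.    ]), array([ 0.5132, -0.2131,  0.    ])]
47.29754556583687 0.029362410959908415
top [array([ 0.485 , -0.1956,  0.    ]), array([ 0.4672, -0.2191,  0.    ]), array([ 0.4945, -0.2425,  0.    ])]
-127.23072843082741 0.029425864007783246
-40.61755206965418 0.03603288850083618
tabtop [ 0.4938 -0.2176  0.089 ] [ 0.4864 -0.2089  0.089 ]
tabtop tri (array([ 0.49263445, -0.21551936,  0.09482203]), np.float64(0.002533761396228482))
```

```bash
python3 - <<'E'
from h import *
a=cv2.imread('pics/scene0.png').astype(int);b=cv2.imread('pics/top0.png').astype(int)
# red ring
for n,i,(x0,x1,y0,y1) in(('scene',a,(330,360,235,265)),('top',b,(310,335,180,205))):
    m=((i[:,:,2]>110)&(i[:,:,1]<70)); q=np.zeros(m.shape,bool);q[y0:y1,x0:x1]=1;m&=q
    ys,xs=np.nonzero(m);print(n,'ring',xs.mean(),ys.mean(),xs.min(),xs.max(),ys.min(),ys.max())
# base plate dark mask top
m=(b.sum(2)<240).astype(np.uint8);m[:, :285]=0;m[:,350:]=0;m[:145]=0;m[210:]=0
c=max(cv2.findContours(m,0,2)[0],key=cv2.contourArea);print(cv2.boxPoints(cv2.minAreaRect(c)),cv2.minAreaRect(c), cv2.approxPolyDP(c,4,True).tolist())
g=lambda i:np.clip((i/255.)**0.7*255,0,255).astype(np.uint8)
def grid(i,x0,y0,s):
    for k in range(0,i.shape[1]//s,5): cv2.putText(i,str(x0+k),(k*s,8),0,.3,(0,0,255)); cv2.line(i,(k*s,10),(k*s,i.shape[0]),(0,0,255),1)
    for k in range(0,i.shape[0]//s,5): cv2.putText(i,str(y0+k),(0,k*s+10),0,.3,(255,0,0)); cv2.line(i,(20,k*s),(i.shape[1],k*s),(255,0,0),1)
    return i
r=lambda i,s:cv2.resize(g(i),None,fx=s,fy=s,interpolation=cv2.INTER_NEAREST)
cv2.imwrite('pics/e1.png',grid(r(a[235:270,272:322],15),272,235,15))
cv2.imwrite('pics/e2.png',grid(r(b[205:245,320:385],12),320,205,12))
cv2.imwrite('pics/e3.png',grid(r(b[150:210,285:345],9),285,150,9))
E
```

```text
scene ring 342.3666666666667 249.73333333333332 340 345 246 254
top ring 321.0 192.14285714285714 317 325 189 195
[[291.5294  160.88237]
 [332.50583 151.77647]
 [341.37643 191.6941 ]
 [300.4     200.8    ]] ((316.4529113769531, 176.28823852539062), (40.89138412475586, 41.97603988647461), 77.47119140625) [[[332, 153]], [[292, 161]], [[301, 200]], [[320, 195]], [[316, 171]], [[324, 195]], [[340, 192]]]
```

View pics/e1.png

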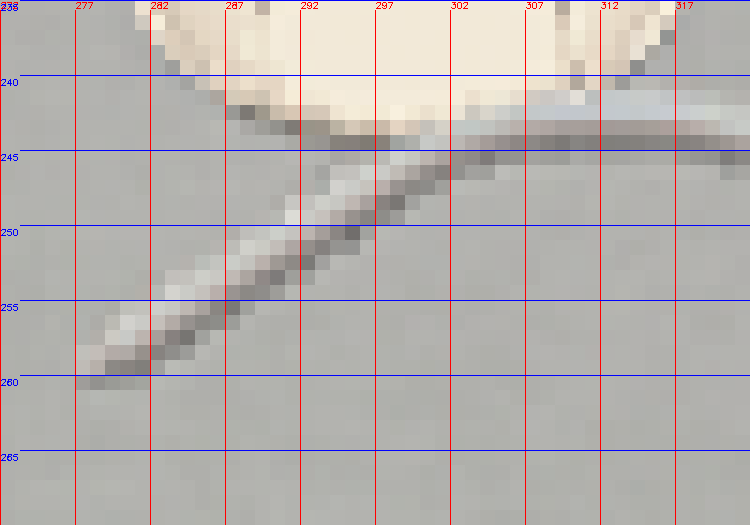

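View pics/e2.png

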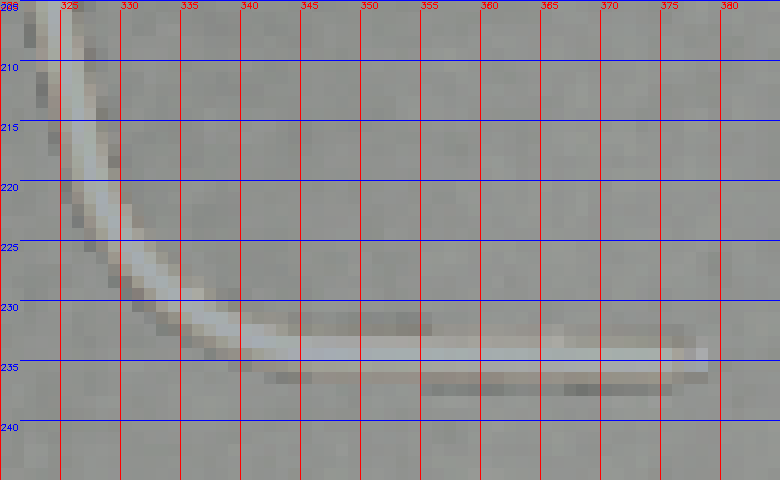

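View pics/e3.png

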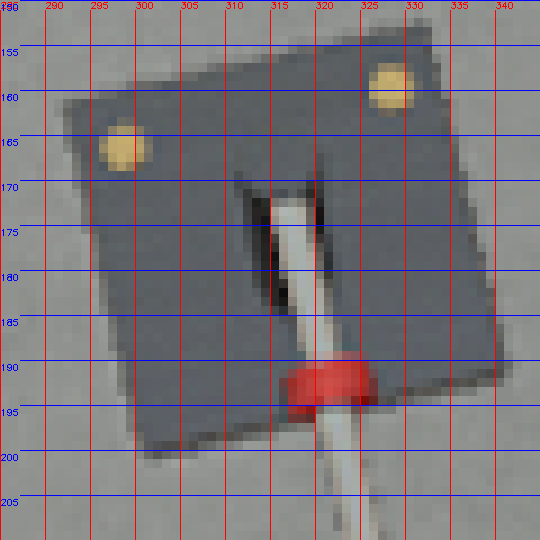

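```bash
python3 - <<'E'
from h import *
f=lambda x:np.round(x,4)
b=cv2.imread('pics/top0.png').astype(int);a=cv2.imread('pics/scene0.png').astype(int)
# base corners, top face z=.012 (index coords)
C=[(291.3,160.6),(332,152.2),(341,191.3),(300.3,199.8)]
W=np.array([onz('top',u,v,.012) for u,v in C]);print(f(W),f(W.mean(0)))
e=[np.degrees(np.arctan2(*(W[i]-W[j])[1::-1])) for i,j in((0,3),(1,2))];print('yaw x',e,[np.linalg.norm(W[i]-W[(i+1)%4]) for i in range(4)])
# rod by rows/cols in top
def cen(prof,th):
    bg=np.median(np.r_[prof[:4],prof[-4:]],axis=0);d=np.abs(prof-bg).sum(1);d[d<th]=0
    k=np.nonzero(d)[0];return (k.min()+k.max())/2,(d>0).sum()
for u in range(345,380,3):
    c,w=cen(b[227:243,u],15);print('T',u,227+c,w,f(onz('top',u,227+c,.12)))
for v in (199,202,205,208):
    u0=int(322+(v-199)*.35); c,w=cen(b[v,u0-9:u0+10],30);print('Tm',v,u0-9+c,w,f(onz('top',u0-9+c,v,.12)))
for u in range(277,302,2):
    y0=int(260-(u-277)*.63); c,w=cen(a[y0-8:y0+8,u],25);print('S',u,y0-8+c,w)
E
```

```text
[[ 0.764   0.1142  0.012 ]
 [ 0.785   0.0064  0.012 ]
 [ 0.6781 -0.0154  0.012 ]
 [ 0.6573  0.0909  0.012 ]] [0.7211 0.049  0.012 ]
yaw x [np.float64(12.321388806312264), np.float64(11.549870943250584)] [np.float64(0.10976601320732225), np.float64(0.10908087621147501), np.float64(0.10829440438519901), np.float64(0.10921480135080647)]
T 345 233.5 6 [ 0.5474 -0.0217  0.12  ]
T 348 233.5 6 [ 0.5473 -0.0287  0.12  ]
T 351 233.5 6 [ 0.5472 -0.0358  0.12  ]
T 354 233.5 6 [ 0.5471 -0.0428  0.12  ]
T 357 235.5 6 [ 0.5422 -0.0498  0.12  ]
T 360 235.0 5 [ 0.5432 -0.0568  0.12  ]
T 363 235.0 5 [ 0.5431 -0.0639  0.12  ]
T 366 234.5 6 [ 0.5442 -0.0709  0.12  ]
T 369 235.5 4 [ 0.5417 -0.0779  0.12  ]
T 372 234.5 5 [ 0.544 -0.085  0.12 ]
T 375 235.0 5 [ 0.5426 -0.092   0.12  ]
T 378 234.5 4 [ 0.5437 -0.0991  0.12  ]
Tm 199 321.5 3 [0.6318 0.0327 0.12  ]
Tm 202 322.5 4 [0.6244 0.0304 0.12  ]
Tm 205 325.0 5 [0.617  0.0245 0.12  ]
Tm 208 324.0 4 [0.6097 0.027  0.12  ]
S 277 259.0 3
S 279 258.0 4
S 281 257.5 5
S 283 256.0 6
S 285 254.5 6
S 287 253.5 6
S 289 252.0 4
S 291 248.0 8
S 293 246.5 10
S 295 247.5 14
S 297 246.5 15
S 299 245.5 16
S 301 243.5 15
```

```bash
python3 - <<'E'
from h import *
f=lambda x:np.round(x,4)
print(f(proj('top',[.7211,.049,.13])),f(proj('scene',[.7211,.049,.13])),f(proj('scene',[.7211,.049,.012])))
print('top z.12 rod-in-post px', f(onz('top',317,171.5,.12)))
# scene post: top ellipse centre crop (578,183)/6+(270,225); bottom (565,405)/6
print(f(onz('scene',270+578/6-.5,225+183/6-.5,.13)),f(onz('scene',270+566/6-.5,225+400/6-.5,.012)))
C=[(270+430/6,225+450/6),(270+535/6,225+312/6),(270+762/6,225+383/6),(270+656/6,225+537/6)]
W=np.array([onz('scene',u-.5,v-.5,.012) for u,v in C]);print(f(W),W.mean(0))
print(tri((277,259.5),(378.5,234.7)), tri((342.37,249.7),(321,192.1)))
print(tri((285,254.5),(367,234.7)))
for x in [(.5435,-.1,.12)]: print(proj('scene',x))
b=cv2.imread('pics/top0.png');a=cv2.imread('pics/scene0.png')
for n,i,(x0,y0) in(('scene',a,(340,245)),('top',b,(300,155))):
    c=cv2.resize(np.clip((i[y0:y0+50,x0:x0+50]/255.)**.45*255,0,255).astype(np.uint8),None,fx=8,fy=8,interpolation=cv2.INTER_NEAREST)
    for k in range(0,50,5):
        cv2.putText(c,str(x0+k),(k*8,8),0,.3,(0,0,255));cv2.putText(c,str(y0+k),(0,k*8+8),0,.3,(255,0,0));cv2.line(c,(k*8,10),(k*8,14),(0,0,255));cv2.line(c,(20,k*8),(24,k*8),(255,0,0))
    cv2.imwrite('pics/p_'+n+'.png',c)
cv2.imwrite('pics/p.png',np.hstack([cv2.imread('pics/p_scene.png'),cv2.imread('pics/p_top.png')]))
E
```

```text
[314.1205 161.8274] [370.8955 256.8195] [368.2994 293.3798]
top z.12 rod-in-post px [0.7    0.0427 0.12  ]
[0.7072 0.0469 0.13  ] [0.7071 0.0485 0.012 ]
[[ 0.683  -0.0154  0.012 ]
 [ 0.6603  0.088   0.012 ]
 [ 0.7648  0.1134  0.012 ]
 [ 0.7871  0.0031  0.012 ]] [0.72380866 0.0472787  0.012     ]
(array([ 0.54346613, -0.10017493,  0.11929082]), np.float64(0.0003702990995495107)) (array([0.64636179, 0.0325578 , 0.12544329]), np.float64(0.002677073087209701))
(array([ 0.54421485, -0.07280044,  0.11959229]), np.float64(0.0013733604253557323))
[276.97326594 259.25365487]
```

View pics/p.png

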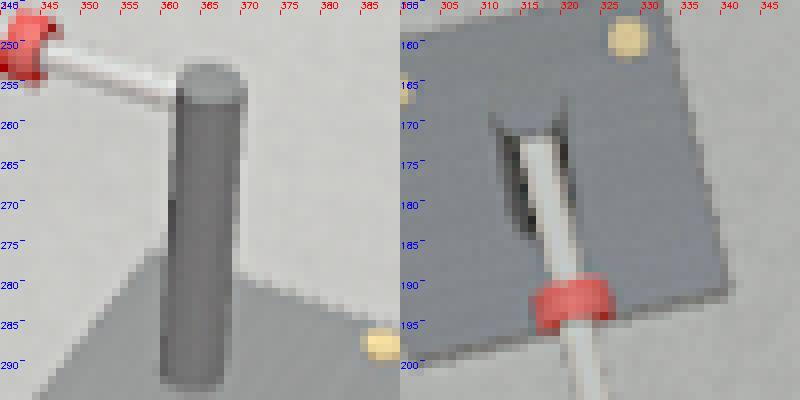

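Stand: post axis about (0.709, 0.046), yaw about 12°. The rod tip triangulates to (0.5435, -0.100, 0.119), close to nominal. Slide: about (0.490, -0.2155), hole axis along about -40°/140°, so the jaws close along 50°. Moving above it now.

Emit:
{"fn": "drive_tool", "kwargs": {
  "increments": [
    [[0.025, 0.036, 0, 8.5, 0.5], [0.05, 0.072, 0, 17, 0.5], [0.076, 0.109, 0, 25.5, 0.5], [0.101, 0.145, 0, 34, 0.5], [0.126, 0.181, 0, 42.5, 0.5], [0.151, 0.218, 0, 51, 0.5], [0.176, 0.254, 0, 59.5, 0.5], [0.202, 0.29, 0, 68, 0.5], [0.227, 0.326, 0, 76.5, 0.5], [0.252, 0.3625, 0, 85, 0.5]]
  ],
  "force": 10
}}

```text
time_s: 1.1
eef_pos: [0.4907, -0.2136, 0.2058]
tool_rot: [[-0.305, 0.952, -0.001], [0.952, 0.305, 0.0], [0.0, -0.0, -1.0]]
force: [-0.3, -0.8, 0.5]
grip_width: 0.0436
```

Emit:
{"fn": "drive_tool", "kwargs": {
  "increments": [
    [[0, 0, 0, 8.2, 0.5], [0, 0, 0, 16.4, 0.5], [0, 0, 0, 24.6, 0.5], [0, 0, 0, 32.6, 0.5], [0, 0, -0.015, 32.6, 0.5], [0, 0, -0.03, 32.6, 0.5], [0, 0, -0.045, 32.6, 0.5], [0, 0, -0.06, 32.6, 0.5], [0, 0, -0.06, 32.6, 0.5], [0, 0, -0.06, 32.6, 0.5]]
  ]
}}

```text
time_s: 2.1
eef_pos: [0.4899, -0.2152, 0.1459]
tool_rot: [[-0.766, 0.643, -0.001], [0.643, 0.766, 0.001], [0.001, -0.0, -1.0]]
force: [-0.2, 0.3, -0.3]
grip_width: 0.0436
```

```bash
python3 - <<'E'
from h import *
o=env.get_obs();print(o['eef_pos'],o['tool_rot'],o['grip_width'],o['q'],o['force'])
a=snap('scene','s1');b=snap('top','t1')
r=lambda i,s:cv2.resize(i,None,fx=s,fy=s,interpolation=cv2.INTER_CUBIC)
cv2.imwrite('pics/f1.png',np.hstack([r(a[230:330,180:280],4),r(b[210:310,370:470],4)])[:,:,::-1])
E
```

```text
[ 0.48991593 -0.21521305  0.145873  ] [[-7.65926485e-01  6.42927671e-01 -7.93268517e-04]
 [ 6.42927401e-01  7.65926894e-01  5.91895427e-04]
 [ 9.88131640e-04 -5.66656819e-05 -9.99999510e-01]] 0.04359745266939245 [-3.56880276e+01  2.81178981e+01  9.84417715e+01  1.28091182e-03
  5.34970299e+01 -8.56783118e+01] [-0.17028802  0.25984946 -0.33109142]
```

View pics/f1.png

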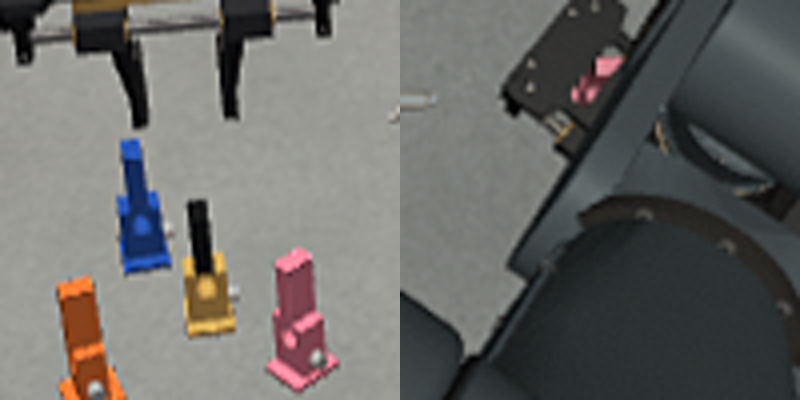

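```bash
python3 - <<'E'
from h import *
print(proj('scene',[.4899,-.2152,.124]),proj('scene',[.4899,-.2152,.089]),proj('scene',[.4899,-.2152,.0]))
b=cv2.imread('pics/s1.png')
c=cv2.resize(b[235:320,200:260],None,fx=9,fy=7,interpolation=cv2.INTER_NEAREST)
for k in range(0,60,5): cv2.putText(c,str(200+k),(k*9,8),0,.3,(0,0,255));cv2.line(c,(k*9,10),(k*9,600),(0,0,255))
for k in range(0,85,5): cv2.putText(c,str(235+k),(0,k*7+8),0,.3,(255,0,0))
cv2.imwrite('pics/f2.png',c)
E
```

```text
[227.42713454 271.06285653] [228.7249495 282.3507014] [231.85903123 309.60961689]
```

View pics/f2.png

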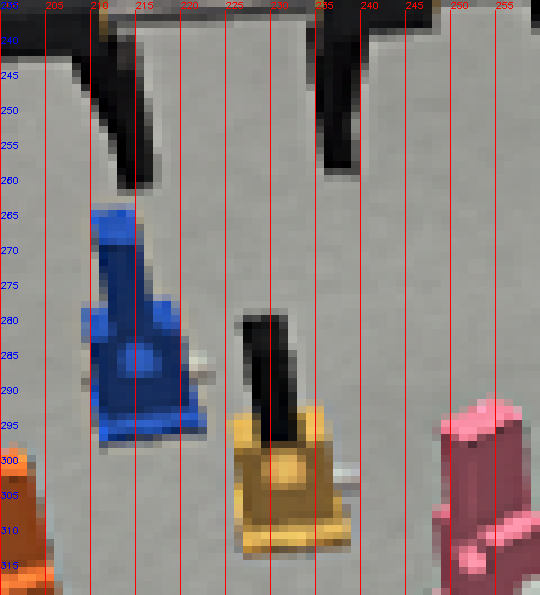

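```bash
python3 - <<'E'
from h import *
print(proj('scene',[.238,-.5775,.206-.022]),proj('scene',[.238,-.5775,.206]))
b=cv2.imread('pics/scene0.png')
c=cv2.resize(b[180:270,0:70],None,fx=8,fy=6,interpolation=cv2.INTER_NEAREST)
for k in range(0,70,5): cv2.putText(c,str(0+k),(k*8,8),0,.3,(0,0,255))
for k in range(0,90,5): cv2.putText(c,str(180+k),(0,k*6+8),0,.3,(255,0,0))
b=cv2.imread('pics/s1.png')
cv2.imwrite('pics/f3.png',np.hstack([c]))
cv2.imwrite('pics/f4.png',cv2.resize(b[130:330,120:320],None,fx=3,fy=3,interpolation=cv2.INTER_CUBIC))
E
```

```text
[ 22.84119127 280.66045198] [ 19.78481934 272.76110602]
```

View pics/f3.png

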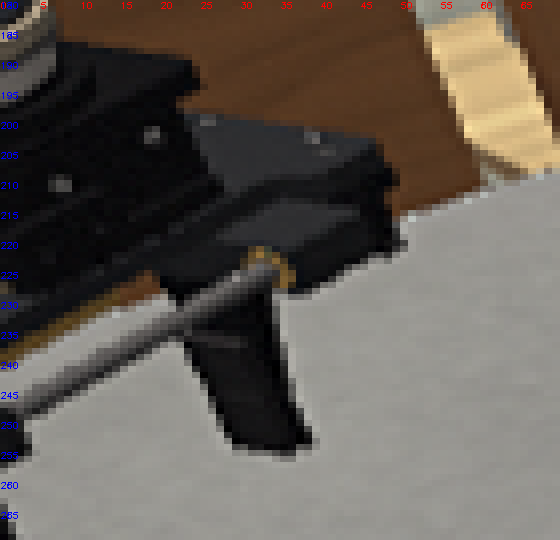

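View pics/f4.png

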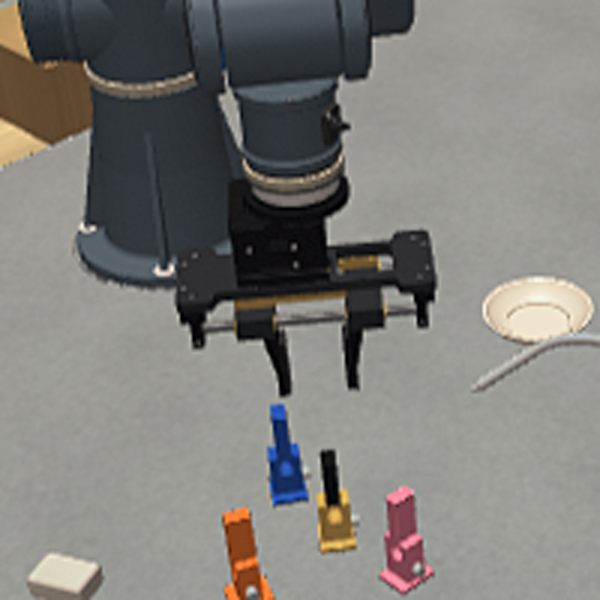

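```bash
python3 - <<'E'
from h import *
print(proj('scene',[0,0,0]),proj('top',[0,0,0]))
o=env.get_obs();R=o['tool_rot'];p=o['eef_pos']
for l,w in (('tipL',(0,.0218,.022)),('tipR',(0,-.0218,.022)),('b1',(.0375,.095,-.048)),('b2',(.0375,-.095,-.048)),('b3',(-.0375,.095,-.048)),('b4',(-.0375,-.095,-.048))):
    X=p+R@np.array(w);print(l,X.round(3),proj('scene',X).round(1),proj('top',X).round(1))
E
```

```text
[178.79503308 208.28225386] [339.68015355 466.85385259]
tipL [ 0.505 -0.199  0.125] [236.6 270.1] [421.7 250. ]
tipR [ 0.477 -0.232  0.125] [218.3 271.9] [436.7 261.8]
b1 [ 0.523 -0.119  0.195] [264.1 234.6] [389.9 237.9]
b2 [ 0.401 -0.264  0.195] [183.7 242. ] [459.7 292.8]
b3 [ 0.58  -0.167  0.195] [266.9 253. ] [410.8 211.9]
b4 [ 0.458 -0.312  0.195] [182.7 261. ] [480.4 265.8]
```

View pics/t1.png

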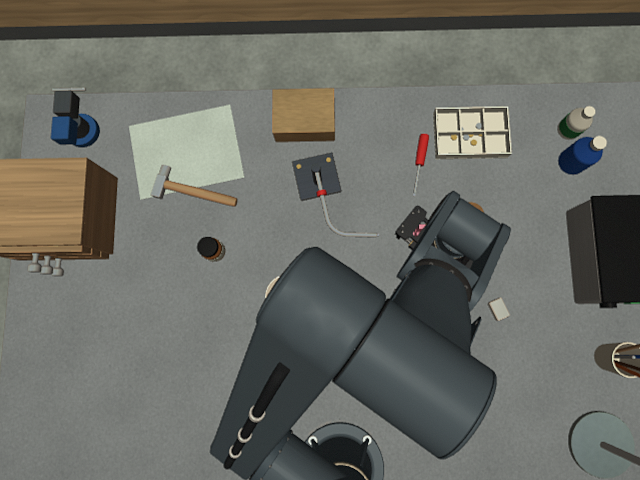

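View pics/s1.png

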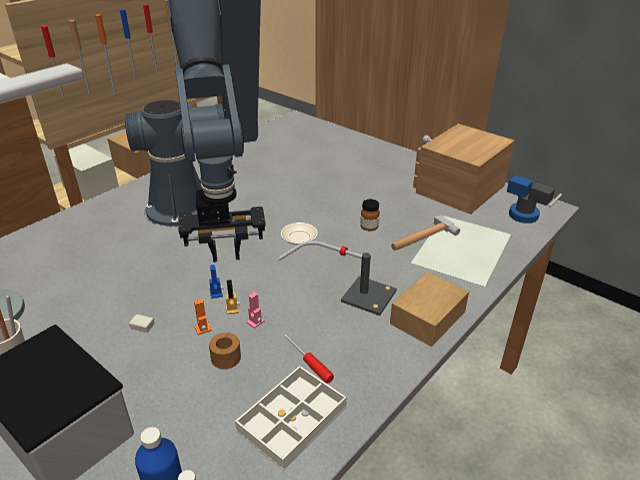

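```bash
python3 - <<'E'
from h import *
a=snap('scene','s2');b=cv2.imread('pics/s1.png')[:,:,::-1]
print(np.abs(a.astype(int)-b)[200:270,180:270].max(), env.get_obs()['eef_pos'])
R=np.array([[.9246,.3809,0],[.3809,-.9246,0],[0,0,-1]]);p=np.array([.238,-.5772,.205])
for d in(0,.035):
  for s in(1,-1):
    for ex in(.0435,.0585): print(d,s,ex,proj('scene',p+R@np.array([0,s*ex,.022-d])).round(1))
E
```

```text
61 [ 0.49063139 -0.21570792  0.14684808]
0 1 0.0435 [  8.4 293.3]
0 1 0.0585 [  3.1 297.7]
0 -1 0.0435 [ 37.  269.3]
0 -1 0.0585 [ 41.7 265.4]
0.035 1 0.0435 [  3.1 280.5]
0.035 1 0.0585 [ -2.3 284.9]
0.035 -1 0.0435 [ 32.5 256.8]
0.035 -1 0.0585 [ 37.3 252.9]
```

Emit:
{"fn": "drive_tool", "kwargs": {
  "increments": [
    [[0, 0, -0.01, 0, 0.5], [0, 0, -0.02, 0, 0.5], [0, 0, -0.03, 0, 0.5], [0, 0, -0.04, 0, 0.5], [0, 0, -0.05, 0, 0.5], [0, 0, -0.06, 0, 0.5], [0, 0, -0.07, 0, 0.5], [0, 0, -0.073, 0, 0.5], [0, 0, -0.073, 0, 0.5], [0, 0, -0.073, 0, 0.5]]
  ]
}}

```text
time_s: 3.25
eef_pos: [0.4903, -0.2155, 0.0732]
tool_rot: [[-0.766, 0.643, 0.0], [0.643, 0.766, -0.0], [-0.0, 0.0, -1.0]]
force: [0.0, 0.2, 0.2]
grip_width: 0.0433
```

```bash
python3 - <<'E'
from h import *
a=snap('scene','s3');print(env.get_obs()['eef_pos'],env.get_obs()['force'])
cv2.imwrite('pics/f5.png',cv2.resize(a[210:330,170:290],None,fx=5,fy=5,interpolation=cv2.INTER_CUBIC)[:,:,::-1])
E
```

```text
[ 0.49042601 -0.21554358  0.07338245] [ 0.58789217  0.14079756 -0.16561752]
```

View pics/f5.png

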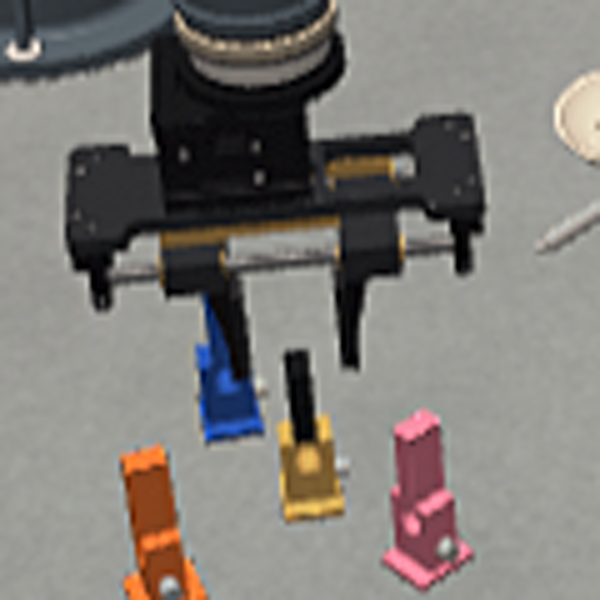

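```bash
python3 - <<'E'
from h import *
for z in(.195,.23,.26):
  print(z,[proj('top',[x,y,z]).round(1) for x,y in((.523,-.119),(.58,-.167))])
# current
z0=.073; 
b=snap('top','t3')
cv2.imwrite('pics/f6.png',cv2.resize(b[180:280,370:470],None,fx=6,fy=6,interpolation=cv2.INTER_CUBIC)[:,:,::-1])
o=env.get_obs();R=o['tool_rot'];p=o['eef_pos']
for d in (-.048,-.083,-.113): print(d,[(proj('top',p+R@np.array(w)).round(1)) for w in((.0375,.095,d),(-.0375,.095,d))])
E
```

```text
0.195 [array([390.1, 237.8]), array([410.9, 212.1])]
0.23 [array([391.7, 235.1]), array([413.2, 208.6])]
0.26 [array([393.3, 232.6]), array([415.3, 205.4])]
-0.048 [array([386.7, 243.1]), array([406.4, 218.6])]
-0.083 [array([388.2, 240.7]), array([408.4, 215.6])]
-0.113 [array([389.5, 238.6]), array([410.3, 212.8])]
```

View pics/f6.png

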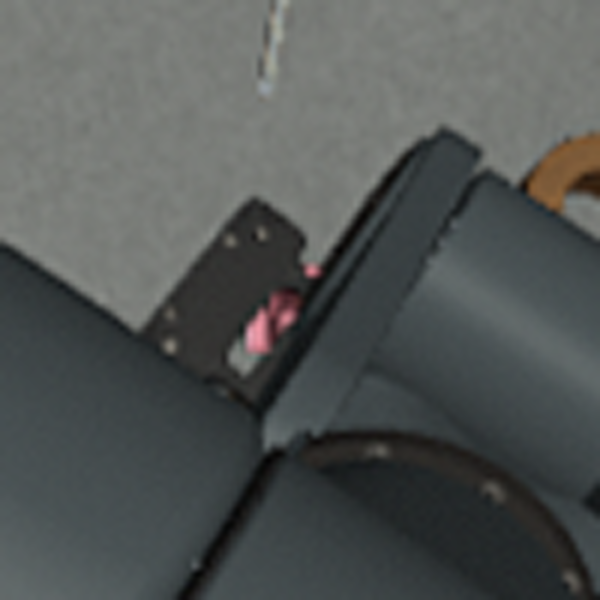

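The visible fingertips sit about 35 mm higher than the spec says (both views agree horizontally). A gentle closure will settle which is right: at TCP z of about 0.088 the jaws can only meet the tab if the spec is right.

Emit:
{"fn": "drive_tool", "kwargs": {
  "increments": [
    [[0, 0, 0.01, 0, 0.5], [0, 0, 0.015, 0, 0.5], [0, 0, 0.015, 0, 0.3], [0, 0, 0.015, 0, 0.2], [0, 0, 0.015, 0, 0.1], [0, 0, 0.015, 0, 0.1], [0, 0, 0.015, 0, 0.1], [0, 0, 0.015, 0, 0.1], [0, 0, 0.015, 0, 0.1], [0, 0, 0.015, 0, 0.1]]
  ],
  "force": 3
}}

```text
time_s: 4.35
eef_pos: [0.4901, -0.2154, 0.088]
tool_rot: [[-0.766, 0.643, -0.0], [0.643, 0.766, 0.0], [0.0, -0.0, -1.0]]
force: [-0.5, -0.3, 0.5]
grip_width: 0.0087
```

```bash
python3 - <<'E'
from h import *
a=snap('scene','s4');o=env.get_obs();print(o['eef_pos'],o['force'],o['grip_width'])
cv2.imwrite('pics/f7.png',cv2.resize(a[210:330,170:290],None,fx=5,fy=5,interpolation=cv2.INTER_CUBIC)[:,:,::-1])
E
```

```text
[ 0.49008405 -0.21532853  0.0879922 ] [ 0.17379726  0.42982896 -0.52392402] 0.008775984827032303
```

View pics/f7.png

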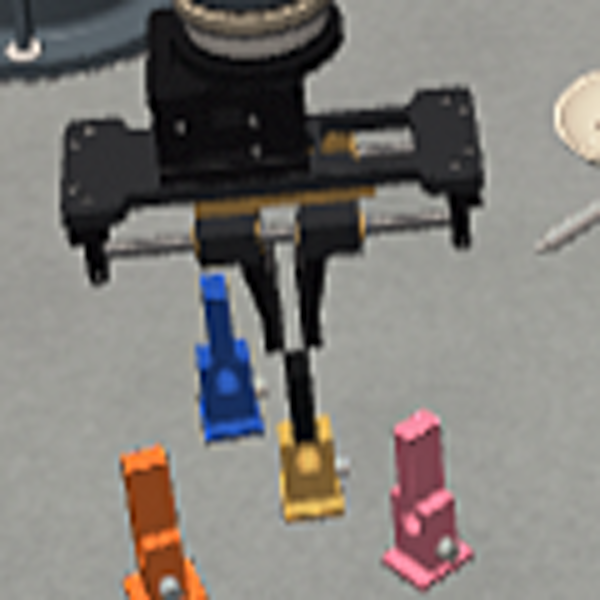

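It closed past 12 mm onto nothing, so the pictures are right: the real fingertips are about 10 mm above the reported TCP z. I'm reopening and descending to reported z = 0.043.

Emit:
{"fn": "drive_tool", "kwargs": {
  "increments": [
    [[0, 0, 0.0, 0, 0.45], [0, 0, 0, 0, 0.45], [0, 0, 0, 0, 0.45], [0, 0, -0.008, 0, 0.45], [0, 0, -0.016, 0, 0.45], [0, 0, -0.024, 0, 0.45], [0, 0, -0.032, 0, 0.45], [0, 0, -0.04, 0, 0.45], [0, 0, -0.045, 0, 0.45], [0, 0, -0.045, 0, 0.45]]
  ]
}}

```text
time_s: 5.4
eef_pos: [0.4896, -0.215, 0.0421]
tool_rot: [[-0.766, 0.643, -0.002], [0.643, 0.766, 0.001], [0.002, -0.0, -1.0]]
force: [-0.0, 0.3, -0.1]
grip_width: 0.0393
```

```bash
python3 - <<'E'
from h import *
a=snap('scene','s5');o=env.get_obs();print(o['eef_pos'],o['force'],o['grip_width'])
cv2.imwrite('pics/f8.png',cv2.resize(a[230:330,180:280],None,fx=6,fy=6,interpolation=cv2.INTER_CUBIC)[:,:,::-1])
E
```

```text
[ 0.48985941 -0.21518529  0.04256148] [-0.77520338  0.85082672  0.50677784] 0.03874146761033124
```

View pics/f8.png

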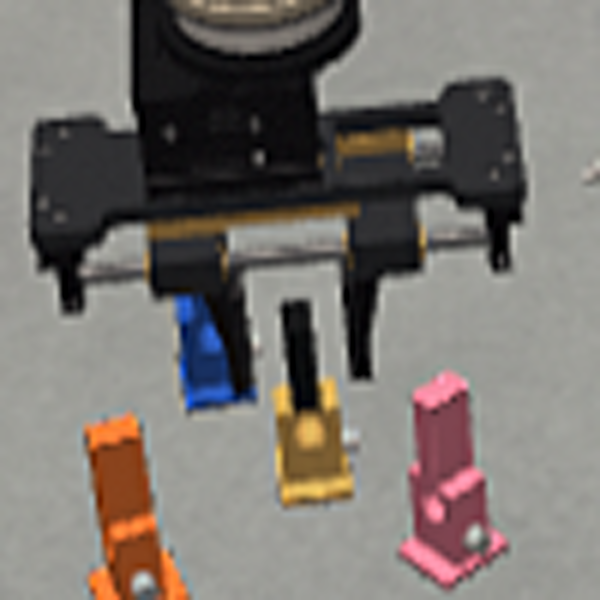

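Emit:
{"fn": "drive_tool", "kwargs": {
  "increments": [
    [[0, 0, 0, 0, 0.3], [0, 0, 0, 0, 0.2], [0, 0, 0, 0, 0.1], [0, 0, 0, 0, 0.05], [0, 0, 0, 0, 0.05], [0, 0, 0, 0, 0.05], [0, 0, 0, 0, 0.05], [0, 0, 0, 0, 0.05], [0, 0, 0, 0, 0.05], [0, 0, 0, 0, 0.05]]
  ],
  "force": 10
}}

```text
time_s: 6.45
eef_pos: [0.4902, -0.2155, 0.0433]
tool_rot: [[-0.766, 0.643, 0.0], [0.643, 0.766, -0.0], [-0.0, -0.0, -1.0]]
force: [-0.2, -0.4, 3.6]
grip_width: 0.0124
```

```bash
python3 - <<'E'
from h import *
a=snap('scene','s6');o=env.get_obs();print(o['eef_pos'],o['force'],o['grip_width'])
cv2.imwrite('pics/f9.png',cv2.resize(a[230:330,180:280],None,fx=6,fy=6,interpolation=cv2.INTER_CUBIC)[:,:,::-1])
E
```

```text
[ 0.49025464 -0.2154991   0.04328194] [-0.22540776 -0.25667065  4.16886216] 0.011820649276063919
```

View pics/f9.png

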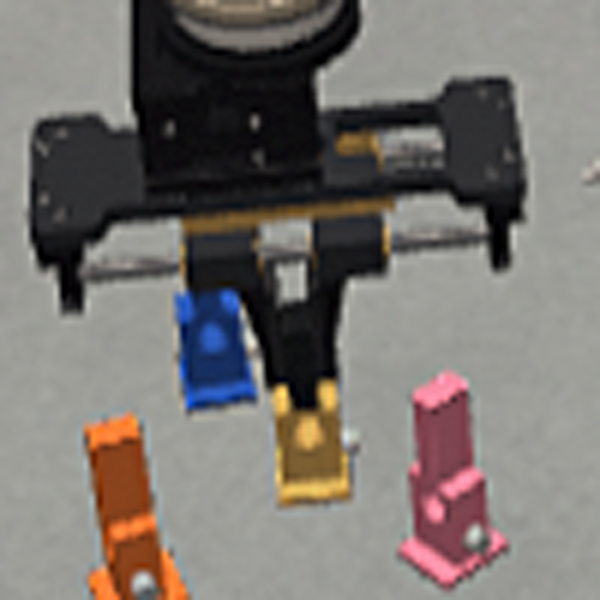

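Gripped: the width is 12 mm and the crop shows the fingertips at the brass top, at (300,400). Refining the free leg's line before lifting.

```bash
python3 - <<'E'
from h import *
b=cv2.imread('pics/top0.png').astype(float);a=cv2.imread('pics/scene0.png').astype(float)
def sub(prof):  # bluish core minus bg
    bg=np.median(np.r_[prof[:4],prof[-4:]],axis=0);d=np.clip((prof-bg).sum(1),0,None);d[d<12]=0;return d
us=np.arange(346,376);c=[]
for u in us:
    d=sub(b[228:243,u]);c.append(228+(d*np.arange(15)).sum()/d.sum())
pt=np.polyfit(us,c,1);print('top line',pt,np.std(np.array(c)-np.polyval(pt,us)))
A=onz('top',346,np.polyval(pt,346),.1195);B=onz('top',378.5,np.polyval(pt,378.5),.1195);d=B-A
print(A,B,np.degrees(np.arctan2(d[1],d[0])))
# scene: |diff| centroid along leg
us=np.arange(279,291);c=[]
for u in us:
    y0=int(round(259-(u-277)*.63));p=a[y0-6:y0+7,u];bg=np.median(np.r_[p[:2],p[-3:]],axis=0);w=np.abs(p-bg).sum(1);w[w<20]=0;c.append(y0-6+(w*np.arange(13)).sum()/w.sum())
ps=np.polyfit(us,c,1);print('scene',ps,np.round(c,1))
# for points of top line, find z so projection is on scene line
for u in(350,360,370,377):
    for z in np.arange(.112,.128,.0005):
        q=proj('scene',onz('top',u,np.polyval(pt,u),z)); e=q[1]-np.polyval(ps,q[0])
        if e<0: print(u,'z',z,q.round(1),onz('top',u,np.polyval(pt,u),z).round(4));break
E
```

```text
top line [2.74606175e-02 2.24341497e+02] 0.2434627079914484
[ 0.54664174 -0.02401523  0.1195    ] [ 0.54322049 -0.10029108  0.1195    ] -92.5682068899
scene [ -0.60115594 426.29487708] [258.3 257.7 257.8 256.8 256.1 256.  254.8 254.5 254.1 252.7 252.4 252. ]
350 z 0.11850000000000001 [296.  248.2] [ 0.5464 -0.0334  0.1185]
360 z 0.11850000000000001 [289.4 252.2] [ 0.5453 -0.0569  0.1185]
370 z 0.11850000000000001 [282.7 256.3] [ 0.5443 -0.0804  0.1185]
377 z 0.11850000000000001 [277.9 259.2] [ 0.5435 -0.0969  0.1185]
```

Emit:
{"fn": "drive_tool", "kwargs": {
  "increments": [
    [[0, 0, 0.005, 0, 0.05], [0, 0, 0.01, 0, 0.05], [0, 0, 0.02, 0, 0.05], [0, 0, 0.03, 0, 0.05], [0, 0, 0.04, 0, 0.05], [0, 0, 0.052, 0, 0.05], [0, 0, 0.064, 0, 0.05], [0, 0, 0.076, 0, 0.05], [0, 0, 0.087, 0, 0.05], [0, 0, 0.087, 0, 0.05]]
  ],
  "force": 14
}}

```text
time_s: 7.5
eef_pos: [0.4912, -0.2161, 0.132]
tool_rot: [[-0.766, 0.643, 0.003], [0.643, 0.766, -0.002], [-0.004, 0.0, -1.0]]
force: [0.1, 0.1, -1.6]
grip_width: 0.012
```

Emit:
{"fn": "drive_tool", "kwargs": {
  "increments": [
    [[0, 0.01, 0, -7, 0.05], [0, 0.025, 0, -14, 0.05], [0.005, 0.04, 0, -21, 0.05], [0.015, 0.055, 0, -28, 0.05], [0.025, 0.07, 0, -35, 0.05], [0.035, 0.08, 0, -42, 0.05], [0.045, 0.0855, 0, -49, 0.05], [0.052, 0.0855, 0, -52.5, 0.05], [0.052, 0.0855, 0, -52.5, 0.05], [0.052, 0.0855, 0, -52.5, 0.05]]
  ]
}}

```text
time_s: 8.5
eef_pos: [0.5415, -0.1297, 0.1296]
tool_rot: [[0.042, 0.999, -0.001], [0.999, -0.042, 0.0], [0.0, -0.001, -1.0]]
force: [0.0, 0.0, -1.5]
grip_width: 0.0122
```

```bash
python3 - <<'E'
from h import *
o=env.get_obs();print(o['eef_pos'],o['force'],o['grip_width'],o['q'])
a=snap('scene','s7');b=snap('top','t7')
r=lambda i,s:cv2.resize(i,None,fx=s,fy=s,interpolation=cv2.INTER_CUBIC)
cv2.imwrite('pics/g1.png',r(a[190:290,220:320],6)[:,:,::-1])
cv2.imwrite('pics/g2.png',r(b[185:285,340:440],6)[:,:,::-1])
E
```

```text
[ 0.54149542 -0.12965218  0.12959137] [ 0.04723743  0.03633264 -1.54134747] 0.012249882805528302 [-2.49591590e+01  3.09278332e+01  9.61161088e+01 -1.06532362e-02
  5.30416364e+01 -2.25322448e+01]
```

View pics/g1.png

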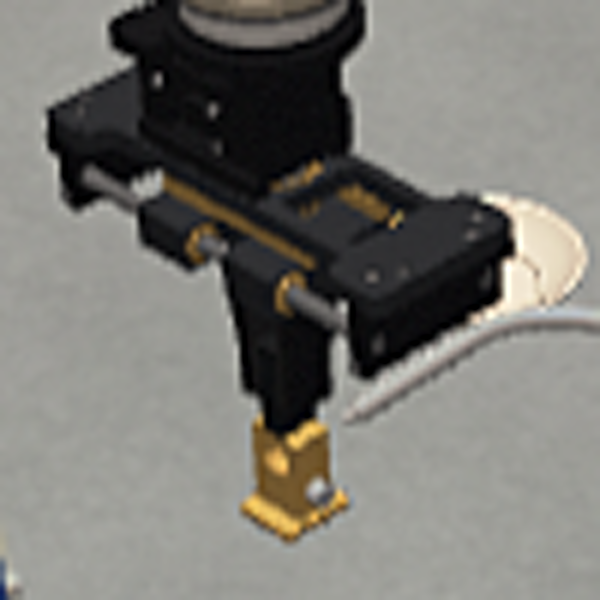

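View pics/g2.png

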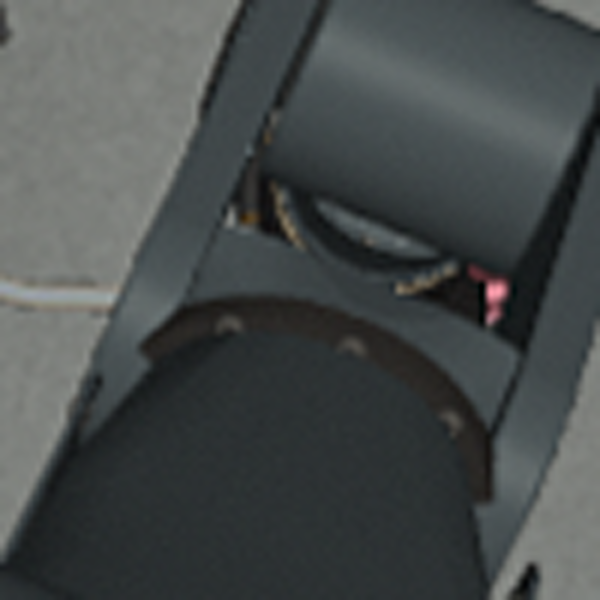

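```bash
python3 - <<'E'
from h import *
for z in(.117,.1195,.122): print(z,proj('scene',[.5411,-.1387,z]).round(1),proj('scene',[.5415,-.1297,z-.033]).round(1))
a=cv2.imread('pics/s7.png')
c=cv2.resize(a[255:285,255:285],None,fx=20,fy=20,interpolation=cv2.INTER_NEAREST)
for k in range(0,30,5): cv2.putText(c,str(255+k),(k*20,10),0,.4,(0,0,255));cv2.putText(c,str(255+k),(0,k*20+12),0,.4,(255,0,0));cv2.line(c,(k*20,10),(k*20,600),(0,0,255));cv2.line(c,(10,k*20),(600,k*20),(255,0,0))
cv2.imwrite('pics/g3.png',c)
E
```

```text
0.117 [265.3 267.1] [268.7 276. ]
0.1195 [265.2 266.3] [268.6 275.2]
0.122 [265.2 265.5] [268.6 274.4]
```

View pics/g3.png

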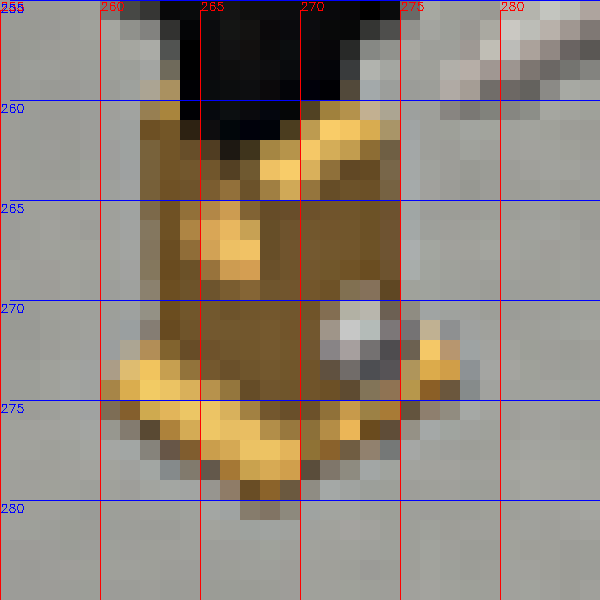

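Emit:
{"fn": "drive_tool", "kwargs": {
  "increments": [
    [[0, 0.003, -0.0005, 0, 0.05], [0, 0.006, -0.0005, 0, 0.05], [0, 0.009, -0.0005, 0, 0.05], [0, 0.012, -0.0005, 0, 0.05], [0, 0.015, -0.0005, 0, 0.05], [0.001, 0.017, -0.0005, 0, 0.05], [0.001, 0.018, -0.0005, 0, 0.05], [0.001, 0.018, -0.0005, 0, 0.05], [0.001, 0.018, -0.0005, 0, 0.05], [0.001, 0.018, -0.0005, 0, 0.05]]
  ]
}}

```text
time_s: 9.6
eef_pos: [0.5431, -0.112, 0.1295]
tool_rot: [[0.044, 0.999, -0.0], [0.999, -0.044, -0.0], [-0.0, 0.0, -1.0]]
force: [0.2, 0.5, -1.9]
grip_width: 0.0122
```

```bash
python3 - <<'E'
from h import *
o=env.get_obs();print(o['eef_pos'],o['force'],o['grip_width'])
a=snap('scene','s8')
cv2.imwrite('pics/g4.png',cv2.resize(a[235:295,250:310],None,fx=10,fy=10,interpolation=cv2.INTER_NEAREST)[:,:,::-1])
E
```

```text
[ 0.54311375 -0.11195877  0.12953304] [ 0.15163521  0.52194237 -1.92378178] 0.012211634457549617
```

View pics/g4.png

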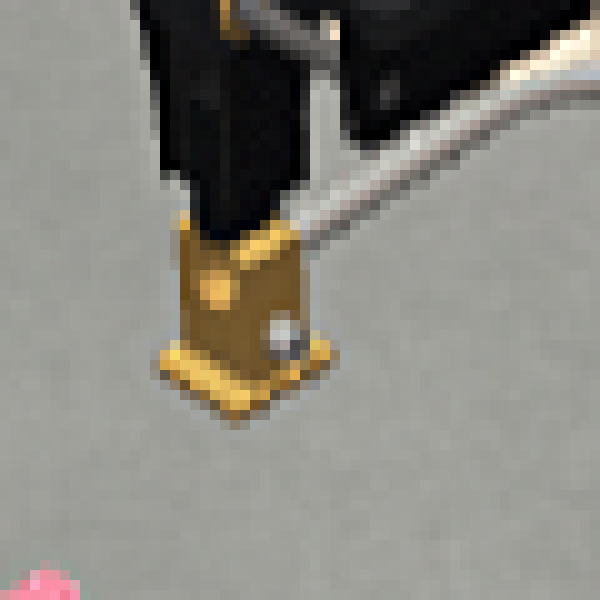

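Emit:
{"fn": "drive_tool", "kwargs": {
  "increments": [
    [[0, 0.0015, 0, 0, 0.05], [0, 0.003, 0, 0, 0.05], [0, 0.0045, 0, 0, 0.05], [0, 0.006, 0, 0, 0.05], [0, 0.0075, 0, 0, 0.05], [0, 0.009, 0, 0, 0.05], [0, 0.0105, 0, 0, 0.05], [0.0005, 0.012, 0, 0, 0.05], [0.0005, 0.012, 0, 0, 0.05], [0.0005, 0.012, 0, 0, 0.05]]
  ]
}}

```text
time_s: 10.65
eef_pos: [0.5437, -0.0998, 0.1296]
tool_rot: [[0.044, 0.999, 0.0], [0.999, -0.044, -0.0], [-0.0, 0.0, -1.0]]
force: [0.0, 0.3, -1.4]
grip_width: 0.0121
```

Emit:
{"fn": "drive_tool", "kwargs": {
  "increments": [
    [[0, 0.001, 0, 0, 0.05], [0, 0.002, 0, 0, 0.05], [0, 0.003, 0, 0, 0.05], [0, 0.004, 0, 0, 0.05], [0, 0.005, 0, 0, 0.05], [0, 0.006, 0, 0, 0.05], [0.0003, 0.007, 0, 0, 0.05], [0.0003, 0.008, 0, 0, 0.05], [0.0003, 0.009, 0, 0, 0.05], [0.0003, 0.009, 0, 0, 0.05]]
  ]
}}

```text
time_s: 11.65
eef_pos: [0.5438, -0.0906, 0.1295]
tool_rot: [[0.044, 0.999, -0.0], [0.999, -0.044, 0.0], [0.0, -0.0, -1.0]]
force: [-0.7, 0.1, -1.5]
grip_width: 0.0119
```

```bash
python3 - <<'E'
from h import *
o=env.get_obs();print(o['eef_pos'],o['force'],o['moment'],o['grip_width'])
a=snap('scene','s9')
cv2.imwrite('pics/g5.png',cv2.resize(a[235:295,250:310],None,fx=10,fy=10,interpolation=cv2.INTER_NEAREST)[:,:,::-1])
E
```

```text
[ 0.54383369 -0.09063375  0.1295159 ] [-0.71212778  0.14109232 -1.5041645 ] [-0.02602726 -0.10736177 -0.06099365] 0.011853689709644195
```

View pics/g5.png

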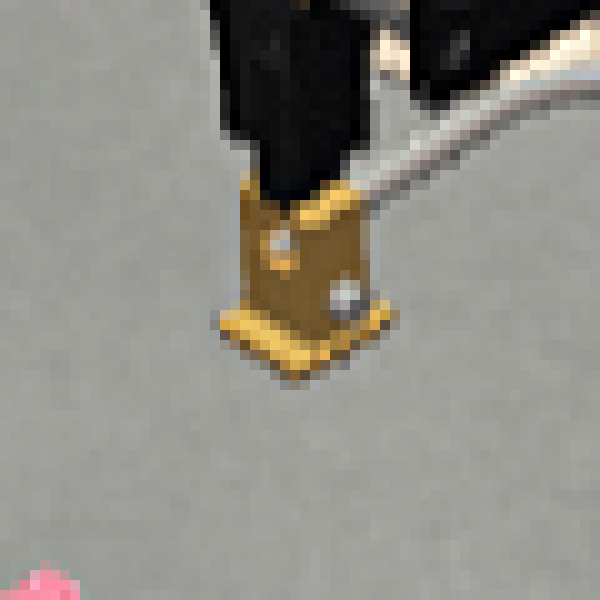

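The nose shows inside the hole at crop (280,243), and contact force is under 1 N. Sliding on along the leg.

Emit:
{"fn": "drive_tool", "kwargs": {
  "increments": [
    [[0.0001, 0.002, 0, 0, 0.05], [0.0002, 0.004, 0, 0, 0.05], [0.0003, 0.006, 0, 0, 0.05], [0.0004, 0.008, 0, 0, 0.05], [0.0005, 0.01, 0, 0, 0.05], [0.0006, 0.012, 0, 0, 0.05], [0.0007, 0.014, 0, 0, 0.05], [0.0008, 0.016, 0, 0, 0.05], [0.0009, 0.018, 0, 0, 0.05], [0.0009, 0.02, 0, 0, 0.05]]
  ]
}}

```text
time_s: 12.7
eef_pos: [0.5448, -0.0707, 0.1296]
tool_rot: [[0.044, 0.999, 0.0], [0.999, -0.044, -0.0], [-0.0, 0.0, -1.0]]
force: [-0.6, -0.0, -1.6]
grip_width: 0.0115
```

```bash
python3 - <<'E'
from h import *
o=env.get_obs();print(o['eef_pos'],o['force'],o['moment'],o['grip_width'])
a=snap('scene','s10')
cv2.imwrite('pics/g6.png',cv2.resize(a[225:285,250:310],None,fx=10,fy=10,interpolation=cv2.INTER_NEAREST)[:,:,::-1])
E
```

```text
[ 0.5448262  -0.07066993  0.12955231] [-0.55805622 -0.01566759 -1.55455927] [-0.03028238 -0.08851271  0.00359537] 0.01154631712747846
```

View pics/g6.png

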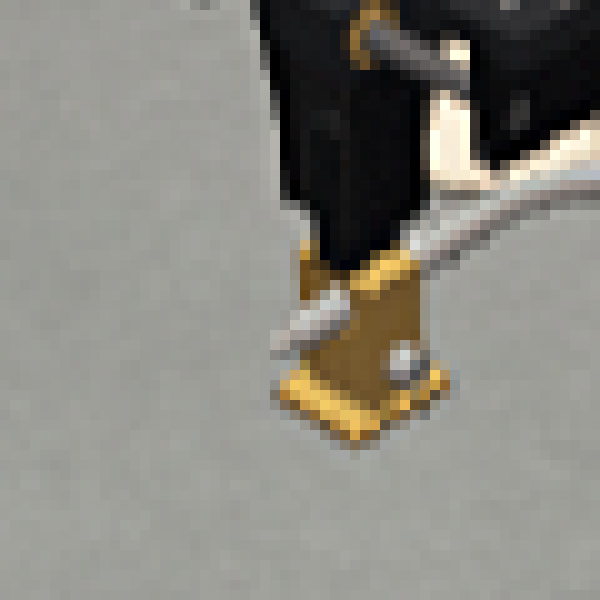

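Threaded on the free leg: the rod protrudes from the hole at crop (310,320). Now refining the straight leg and planning the arc.

```bash
python3 - <<'E'
from h import *
b=cv2.imread('pics/top0.png').astype(float)
vs=np.arange(198,213);c=[]
for v in vs:
    u0=int(round(322.3+(v-199)*.27));p=b[v,u0-8:u0+9];bg=np.median(np.r_[p[:4],p[-4:]],axis=0);d=np.clip((p-bg).sum(1),0,None);d[d<25]=0;c.append(u0-8+(d*np.arange(17)).sum()/d.sum())
print(np.round(c,1));pl=np.polyfit(vs,c,1)
A,B=[onz('top',np.polyval(pl,v),v,.1195) for v in(199,211)];d=A-B;print('leg',A,B,np.degrees(np.arctan2(d[1],d[0])))
vs2=np.arange(175,187);c2=[]
for v in vs2:
    u0=int(round(317.5+(v-174)*.24));p=b[v,u0-4:u0+6];d=np.clip(p.sum(1)-330,0,None);c2.append(u0-4+(d*np.arange(10)).sum()/d.sum())
print(np.round(c2,1));allv=np.r_[vs,vs2];allc=np.r_[c,c2];pl=np.polyfit(allv,allc,1);print(pl,np.std(allc-np.polyval(pl,allv)))
A,B=[onz('top',np.polyval(pl,v),v,.1195) for v in(175,211)];d=A-B;th=np.arctan2(d[1],d[0]);print('leg all',A,B,np.degrees(th))
# arc model from free leg
t=np.radians(87.43);T=np.array([.5433,-.1003]);u=np.array([np.cos(t),np.sin(t)]);E=T+.075*u;C=E+.05*np.array([u[1],-u[0]])
h=t-np.radians(75);n=np.array([-np.sin(h),np.cos(h)]);BI=C+.05*n
dd=(d/np.linalg.norm(d))[:2];w=BI-B[:2];print('E',E,'C',C,'BI',BI,'BI offset from straight line',dd[0]*w[1]-dd[1]*w[0])
# curve check in top: arc points vs observed
for k in range(0,76,15):
    hh=t-np.radians(k);p=C+.05*np.array([-np.sin(hh),np.cos(hh)]);print(k,p.round(4),proj('top',[*p,.1195]).round(1))
# ring pixels along leg
print('ring face px', [ (proj('top',[*(B[:2]+dd*s),.1195])).round(1).tolist() for s in (.02,.03,.04)])
E
```

```text
[320.8 322.5 322.9 323.1 323.2 323.5 323.9 324.  324.1 324.3 324.8 324.9
 325.1 325.2 325.7]
leg [0.63190196 0.03089751 0.1195    ] [0.60249843 0.02355625 0.1195    ] 14.018608750667402
[317.1 317.2 317.4 317.8 318.  318.1 318.4 318.8 319.  319.1 319.2 319.7]
[2.29612061e-01 2.76828526e+02] 0.30419138598314877
leg all [0.69141341 0.04278851 0.1195    ] [0.60250724 0.02405114 0.1195    ] 11.901170892795966
E [ 0.54666299 -0.02537544] C [ 0.5966127  -0.02761743] BI [0.58585037 0.02121055] BI offset from straight line 0.0006555187029028348
0 [ 0.5467 -0.0254] [346.6 233.8]
15 [ 0.5489 -0.0125] [341.1 233. ]
30 [ 0.5545 -0.0007] [336.  230.7]
45 [0.5629 0.0093] [331.7 227.3]
60 [0.5736 0.0168] [328.5 222.9]
75 [0.5859 0.0212] [326.6 217.9]
ring face px [[323.4, 203.0], [322.5, 199.0], [321.6, 195.0]]
```

```bash
cat > path.py <<'E'
import numpy as np
t=np.radians(87.43);u=np.array([np.cos(t),np.sin(t)]);E=np.array([.5433,-.1003])+.075*u;C=E+.05*np.array([u[1],-u[0]])
th=np.radians(11.9);arc=.05*(t-th)
h=th;BI=C+.05*np.array([-np.sin(h),np.cos(h)]);d2=np.array([np.cos(th),np.sin(th)])
def cl(s):
    if s<0:return E+s*u
    if s<arc: a=t-s/.05;return C+.05*np.array([-np.sin(a),np.cos(a)])
    return BI+(s-arc)*d2
def pose(s):
    q=np.array([cl(s+x) for x in np.linspace(-.009,.009,19)]);m=q.mean(0);d=q[-1]-q[0]
    return m,np.degrees(np.arctan2(d[1],d[0]))
def rows(s0,s1,n,cmd):  # cmd=(x,y,heading)
    for s in np.linspace(s0,s1,n+1)[1:]:
        m,a=pose(s);print('s%.1f'%(s*1e3),(m-cmd[:2]).round(4),round(a-cmd[2],1),'abs',m.round(4),round(a,1))
E
python3 - <<'E'
from path import *
print(arc,BI)
rows(-.0456,-.012,10,(.5447,-.071,87.5))
m,a=pose(-.012);print(m,a)
rows(-.012,.006,10,(*m,a))
E
```

```text
0.06591235920156586 [0.58630249 0.02130802]
s-42.2 [0.0001 0.0034] -0.1 abs [ 0.5448 -0.0676] 87.4
s-38.9 [0.0002 0.0068] -0.1 abs [ 0.5449 -0.0642] 87.4
s-35.5 [0.0004 0.0101] -0.1 abs [ 0.5451 -0.0609] 87.4
s-32.2 [0.0005 0.0135] -0.1 abs [ 0.5452 -0.0575] 87.4
s-28.8 [0.0007 0.0169] -0.1 abs [ 0.5454 -0.0541] 87.4
s-25.4 [0.0008 0.0202] -0.1 abs [ 0.5455 -0.0508] 87.4
s-22.1 [0.001  0.0236] -0.1 abs [ 0.5457 -0.0474] 87.4
s-18.7 [0.0011 0.0269] -0.1 abs [ 0.5458 -0.0441] 87.4
s-15.4 [0.0013 0.0303] -0.1 abs [ 0.546  -0.0407] 87.4
s-12.0 [0.0014 0.0336] -0.1 abs [ 0.5461 -0.0374] 87.4
[ 0.54612492 -0.03736337] 87.4299999999999
s-10.2 [0.0001 0.0018] 0.0 abs [ 0.5462 -0.0356] 87.4
s-8.4 [0.0002 0.0036] -0.0 abs [ 0.5463 -0.0338] 87.4
s-6.6 [0.0002 0.0054] -0.2 abs [ 0.5464 -0.032 ] 87.2
s-4.8 [0.0003 0.0072] -0.6 abs [ 0.5465 -0.0302] 86.9
s-3.0 [0.0005 0.009 ] -1.1 abs [ 0.5466 -0.0284] 86.3
s-1.2 [0.0006 0.0108] -1.9 abs [ 0.5467 -0.0266] 85.5
s0.6 [0.0007 0.0126] -2.9 abs [ 0.5469 -0.0248] 84.5
s2.4 [0.0009 0.0144] -4.1 abs [ 0.5471 -0.023 ] 83.3
s4.2 [0.0012 0.0161] -5.5 abs [ 0.5473 -0.0212] 81.9
s6.0 [0.0015 0.0179] -7.2 abs [ 0.5476 -0.0195] 80.3
```

Emit:
{"fn": "drive_tool", "kwargs": {
  "increments": [
    [[0, 0.0034, 0, 0, 0.05], [0.0001, 0.0068, 0, 0, 0.05], [0.0002, 0.0101, 0, 0, 0.05], [0.0003, 0.0135, 0, 0, 0.05], [0.0004, 0.0169, 0, 0, 0.05], [0.0006, 0.0202, 0, 0, 0.05], [0.0007, 0.0236, 0, -0.1, 0.05], [0.0008, 0.0269, 0, -0.1, 0.05], [0.001, 0.0303, 0, -0.1, 0.05], [0.0011, 0.0336, 0, -0.1, 0.05]]
  ]
}}

```text
time_s: 13.75
eef_pos: [0.5459, -0.037, 0.1296]
tool_rot: [[0.046, 0.999, 0.0], [0.999, -0.046, -0.0], [-0.0, 0.0, -1.0]]
force: [-0.1, 0.3, -2.4]
grip_width: 0.0118
```

```bash
python3 - <<'E'
from h import *
o=env.get_obs();print(o['eef_pos'],o['force'],o['moment'],o['grip_width'])
a=snap('scene','s11')
cv2.imwrite('pics/g7.png',cv2.resize(a[220:280,260:320],None,fx=10,fy=10,interpolation=cv2.INTER_NEAREST)[:,:,::-1])
E
```

```text
[ 0.54594763 -0.03697242  0.12957304] [-0.0692911   0.25007509 -2.38406922] [ 0.00401221 -0.06398827 -0.08638793] 0.011829149896802943
```

View pics/g7.png

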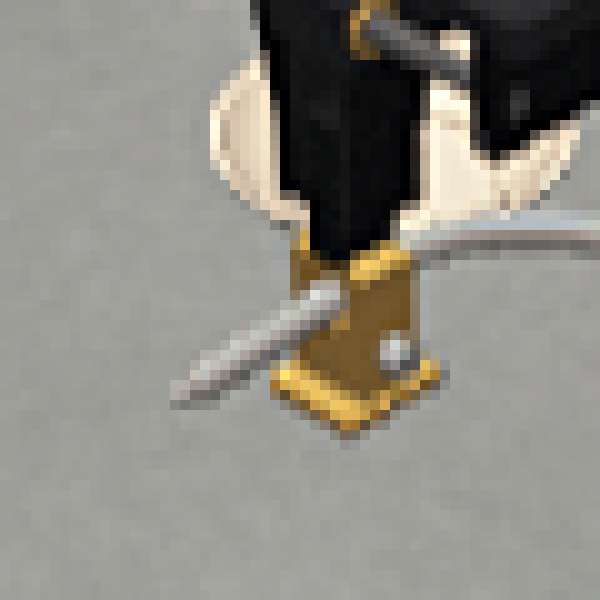

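Emit:
{"fn": "drive_tool", "kwargs": {
  "increments": [
    [[0.0001, 0.0018, 0, 0, 0.05], [0.0002, 0.0036, 0, 0, 0.05], [0.0003, 0.0054, 0, -0.2, 0.05], [0.0005, 0.0072, 0, -0.6, 0.05], [0.0006, 0.009, 0, -1.1, 0.05], [0.0008, 0.0108, 0, -1.9, 0.05], [0.001, 0.0126, 0, -2.9, 0.05], [0.0012, 0.0144, 0, -4.1, 0.05], [0.0015, 0.0161, 0, -5.5, 0.05], [0.0018, 0.0179, 0, -7.2, 0.05]]
  ]
}}

```text
time_s: 14.8
eef_pos: [0.5477, -0.0192, 0.1295]
tool_rot: [[0.173, 0.985, 0.0], [0.985, -0.173, 0.0], [0.0, 0.0, -1.0]]
force: [0.6, -0.5, -2.2]
grip_width: 0.0116
```

```bash
python3 - <<'E'
from path import *
for s in(.006,.021,.036,.051,.066):
    m,a=pose(s);print('from',m.round(4),round(a,1));rows(s,s+.015,10,(*m,a))
E
```

```text
from [ 0.5476 -0.0195] 80.3
s7.5 [0.0003 0.0015] -1.5 abs [ 0.5479 -0.018 ] 78.8
s9.0 [0.0006 0.0029] -3.2 abs [ 0.5482 -0.0165] 77.1
s10.5 [0.0009 0.0044] -4.9 abs [ 0.5485 -0.0151] 75.4
s12.0 [0.0013 0.0058] -6.6 abs [ 0.5489 -0.0137] 73.7
s13.5 [0.0018 0.0072] -8.3 abs [ 0.5494 -0.0122] 72.0
s15.0 [0.0023 0.0086] -10.0 abs [ 0.5498 -0.0108] 70.2
s16.5 [0.0028 0.01  ] -11.7 abs [ 0.5504 -0.0094] 68.5
s18.0 [0.0034 0.0114] -13.5 abs [ 0.5509 -0.008 ] 66.8
s19.5 [0.004  0.0128] -15.2 abs [ 0.5515 -0.0067] 65.1
s21.0 [0.0046 0.0141] -16.9 abs [ 0.5522 -0.0053] 63.4
from [ 0.5522 -0.0053] 63.4
s22.5 [0.0007 0.0013] -1.7 abs [ 0.5529 -0.004 ] 61.6
s24.0 [0.0014 0.0026] -3.4 abs [ 0.5536 -0.0027] 59.9
s25.5 [0.0022 0.0039] -5.2 abs [ 0.5544 -0.0014] 58.2
s27.0 [0.003  0.0052] -6.9 abs [ 5.552e-01 -2.000e-04] 56.5
s28.5 [0.0038 0.0064] -8.6 abs [0.556  0.0011] 54.8
s30.0 [0.0047 0.0076] -10.3 abs [0.5569 0.0023] 53.1
s31.5 [0.0056 0.0088] -12.0 abs [0.5578 0.0034] 51.3
s33.0 [0.0066 0.0099] -13.8 abs [0.5588 0.0046] 49.6
s34.5 [0.0076 0.011 ] -15.5 abs [0.5597 0.0057] 47.9
s36.0 [0.0086 0
[... 983 characters left out ...]
0 [0.011  0.0045] -12.6 abs [0.5835 0.0204] 16.4
s64.5 [0.0125 0.0049] -13.6 abs [0.585  0.0208] 15.3
s66.0 [0.0139 0.0053] -14.6 abs [0.5864 0.0212] 14.4
from [0.5864 0.0212] 14.4
s67.5 [0.0015 0.0004] -0.8 abs [0.5879 0.0216] 13.6
s69.0 [0.0029 0.0007] -1.4 abs [0.5893 0.0219] 13.0
s70.5 [0.0044 0.001 ] -1.9 abs [0.5908 0.0222] 12.5
s72.0 [0.0058 0.0014] -2.3 abs [0.5923 0.0226] 12.2
s73.5 [0.0073 0.0017] -2.5 abs [0.5937 0.0229] 12.0
s75.0 [0.0088 0.002 ] -2.5 abs [0.5952 0.0232] 11.9
s76.5 [0.0102 0.0023] -2.5 abs [0.5967 0.0235] 11.9
s78.0 [0.0117 0.0026] -2.5 abs [0.5981 0.0238] 11.9
s79.5 [0.0132 0.0029] -2.5 abs [0.5996 0.0241] 11.9
s81.0 [0.0146 0.0032] -2.5 abs [0.6011 0.0244] 11.9
```

Emit:
{"fn": "drive_tool", "kwargs": {
  "increments": [
    [[0.0003, 0.0015, 0, -1.5, 0.05], [0.0006, 0.0029, 0, -3.2, 0.05], [0.001, 0.0044, 0, -4.9, 0.05], [0.0014, 0.0058, 0, -6.6, 0.05], [0.0018, 0.0072, 0, -8.3, 0.05], [0.0023, 0.0086, 0, -10, 0.05], [0.0028, 0.01, 0, -11.7, 0.05], [0.0034, 0.0114, 0, -13.5, 0.05], [0.004, 0.0128, 0, -15.2, 0.05], [0.0046, 0.0141, 0, -16.9, 0.05]]
  ]
}}

```text
time_s: 15.8
eef_pos: [0.5523, -0.0051, 0.1295]
tool_rot: [[0.451, 0.892, -0.0], [0.892, -0.451, -0.0], [-0.0, -0.0, -1.0]]
force: [0.3, -0.5, -1.6]
grip_width: 0.012
```

```bash
python3 - <<'E'
from h import *
o=env.get_obs();print(o['eef_pos'],o['force'],o['moment'],o['grip_width'])
a=snap('scene','s12')
cv2.imwrite('pics/g8.png',cv2.resize(a[210:270,270:330],None,fx=10,fy=10,interpolation=cv2.INTER_NEAREST)[:,:,::-1])
E
```

```text
[ 0.55232784 -0.00511653  0.12953041] [ 0.2715521  -0.48427252 -1.61194033] [-0.00811601 -0.02659899 -0.01137776] 0.011960984284637297
```

View pics/g8.png

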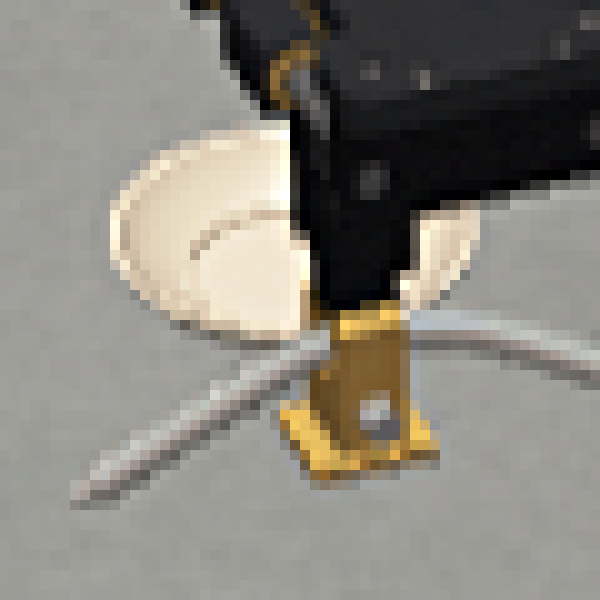

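The slide is upright on the bend with the rod passing through it, and forces are about 0.5 N. Continuing round.

Emit:
{"fn": "drive_tool", "kwargs": {
  "increments": [
    [[0.0007, 0.0013, 0, -1.7, 0.05], [0.0014, 0.0026, 0, -3.4, 0.05], [0.0022, 0.0039, 0, -5.2, 0.05], [0.003, 0.0052, 0, -6.9, 0.05], [0.0038, 0.0064, 0, -8.6, 0.05], [0.0047, 0.0076, 0, -10.3, 0.05], [0.0056, 0.0088, 0, -12, 0.05], [0.0066, 0.0099, 0, -13.8, 0.05], [0.0076, 0.011, 0, -15.5, 0.05], [0.0086, 0.0121, 0, -17.2, 0.05]]
  ]
}}

```text
time_s: 16.85
eef_pos: [0.5609, 0.0069, 0.1295]
tool_rot: [[0.695, 0.719, -0.0], [0.719, -0.695, 0.0], [-0.0, -0.0, -1.0]]
force: [0.6, 0.8, -1.9]
grip_width: 0.0118
```

Emit:
{"fn": "drive_tool", "kwargs": {
  "increments": [
    [[0.001, 0.0011, 0, -1.7, 0.05], [0.0021, 0.0021, 0, -3.4, 0.05], [0.0032, 0.0031, 0, -5.2, 0.05], [0.0044, 0.004, 0, -6.9, 0.05], [0.0055, 0.005, 0, -8.6, 0.05], [0.0067, 0.0059, 0, -10.3, 0.05], [0.008, 0.0067, 0, -12, 0.05], [0.0092, 0.0075, 0, -13.8, 0.05], [0.0105, 0.0083, 0, -15.5, 0.05], [0.0118, 0.0091, 0, -17.2, 0.05]]
  ]
}}

```text
time_s: 17.85
eef_pos: [0.5727, 0.016, 0.1295]
tool_rot: [[0.876, 0.482, -0.0], [0.482, -0.876, 0.0], [-0.0, -0.0, -1.0]]
force: [-0.2, -0.2, -2.1]
grip_width: 0.0121
```

```bash
python3 - <<'E'
from h import *
o=env.get_obs();print(o['eef_pos'],o['force'],o['moment'],o['grip_width'],o['q'])
a=snap('scene','s13')
cv2.imwrite('pics/g9.png',cv2.resize(a[200:280,270:370],None,fx=8,fy=7,interpolation=cv2.INTER_NEAREST)[:,:,::-1])
E
```

```text
[0.57268643 0.01600403 0.12949708] [-0.19662672 -0.16298415 -2.06993079] [-0.03634963 -0.07323018 -0.04235778] 0.01210851307095977 [-9.57058335e+00  3.19492677e+01  9.38504138e+01 -5.36957095e-04
  5.42088690e+01  5.16247216e+01]
```

View pics/g9.png

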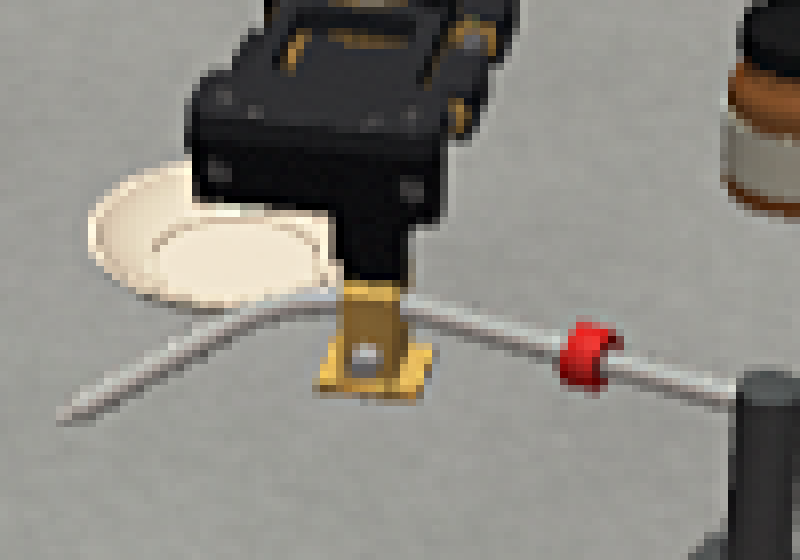

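Emit:
{"fn": "drive_tool", "kwargs": {
  "increments": [
    [[0.0013, 0.0007, 0, -1.7, 0.05], [0.0027, 0.0014, 0, -3.4, 0.05], [0.004, 0.002, 0, -5.2, 0.05], [0.0054, 0.0026, 0, -6.9, 0.05], [0.0068, 0.0031, 0, -8.5, 0.05], [0.0082, 0.0036, 0, -10, 0.05], [0.0096, 0.004, 0, -11.4, 0.05], [0.011, 0.0044, 0, -12.6, 0.05], [0.0125, 0.0048, 0, -13.6, 0.05], [0.0139, 0.0051, 0, -14.6, 0.05]]
  ]
}}

```text
time_s: 18.9
eef_pos: [0.5867, 0.0211, 0.1295]
tool_rot: [[0.969, 0.246, -0.0], [0.246, -0.969, -0.0], [-0.0, 0.0, -1.0]]
force: [-0.2, -0.3, -1.5]
grip_width: 0.0116
```

Emit:
{"fn": "drive_tool", "kwargs": {
  "increments": [
    [[0.0015, 0.0004, 0, -0.8, 0.05], [0.0029, 0.0007, 0, -1.4, 0.05], [0.0044, 0.001, 0, -1.9, 0.05], [0.0058, 0.0013, 0, -2.3, 0.05], [0.0073, 0.0016, 0, -2.4, 0.05], [0.0088, 0.0018, 0, -2.4, 0.05], [0.0102, 0.0021, 0, -2.4, 0.05], [0.0117, 0.0024, 0, -2.4, 0.05], [0.0132, 0.0027, 0, -2.4, 0.05], [0.0146, 0.003, 0, -2.4, 0.05]]
  ]
}}

```text
time_s: 19.9
eef_pos: [0.6013, 0.0241, 0.1295]
tool_rot: [[0.979, 0.206, 0.0], [0.206, -0.979, 0.0], [0.0, -0.0, -1.0]]
force: [-1.3, 0.5, -1.6]
grip_width: 0.012
```

```bash
python3 - <<'E'
from h import *
o=env.get_obs();print(o['eef_pos'],o['force'],o['moment'],o['grip_width'],o['q'])
a=snap('scene','s14')
cv2.imwrite('pics/g10.png',cv2.resize(a[210:280,290:380],None,fx=8,fy=8,interpolation=cv2.INTER_NEAREST)[:,:,::-1])
p=o['eef_pos'];d=np.array([np.cos(np.radians(11.9)),np.sin(np.radians(11.9)),0])
# slide front face centre & points ahead projected, to compare with ring px
for s in(.009,.02,.03,.035,.04,.045,.05): print(s,proj('scene',[*(p+d*s)[:2],.12]).round(1),proj('top',[*(p+d*s)[:2],.12]).round(1))
E
```

```text
[0.60134276 0.02406821 0.1295485 ] [-1.27479053  0.46966201 -1.58337097] [ 0.00729325  0.02095165 -0.01627236] 0.011971134388543194 [-8.33675744e+00  3.38457364e+01  8.95906366e+01  6.73789589e-04
  5.65628653e+01  6.97745093e+01]
0.009 [330.1 247. ] [324.4 207.8]
0.02 [333.9 248.2] [323.4 203.4]
0.03 [337.4 249.3] [322.5 199.4]
0.035 [339.2 249.9] [322.1 197.4]
0.04 [341.  250.5] [321.6 195.5]
0.045 [342.7 251. ] [321.1 193.5]
0.05 [344.5 251.6] [320.7 191.5]
```

View pics/g10.png

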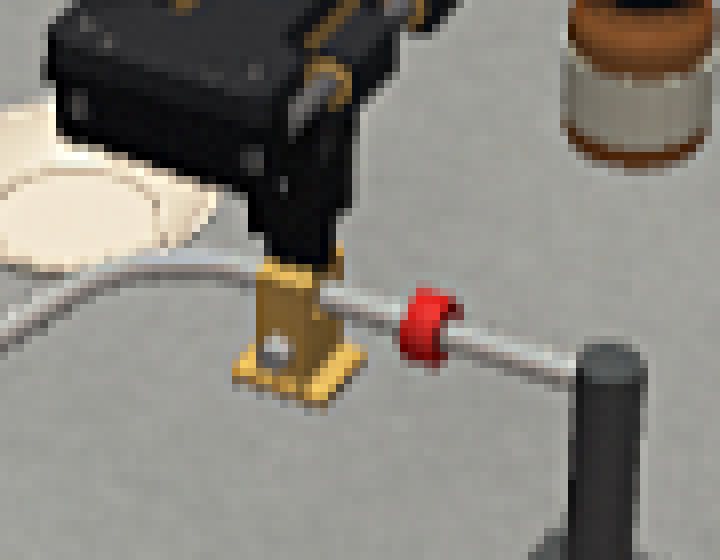

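Round the bend and on the straight leg. The ring (scene (342,250)) is about 30 mm ahead. Advancing 20 mm, then creeping.

Emit:
{"fn": "drive_tool", "kwargs": {
  "increments": [
    [[0.002, 0.0005, 0, 0, 0.05], [0.004, 0.0009, 0, 0, 0.05], [0.006, 0.0014, 0, 0, 0.05], [0.008, 0.0018, 0, 0, 0.05], [0.01, 0.0022, 0, 0, 0.05], [0.012, 0.0026, 0, 0, 0.05], [0.014, 0.003, 0, 0, 0.05], [0.016, 0.0034, 0, 0, 0.05], [0.018, 0.0039, 0, 0, 0.05], [0.0195, 0.0042, 0, 0, 0.05]]
  ]
}}

```text
time_s: 20.95
eef_pos: [0.6209, 0.0283, 0.1296]
tool_rot: [[0.979, 0.206, 0.0], [0.206, -0.979, -0.0], [0.0, 0.0, -1.0]]
force: [0.0, -0.4, -2.1]
grip_width: 0.0118
```

```bash
python3 - <<'E'
from h import *
o=env.get_obs();print(o['eef_pos'],o['force'],o['moment'],o['grip_width'])
a=snap('scene','s15');b=snap('top','t15')
r=lambda i:cv2.resize(i,None,fx=8,fy=8,interpolation=cv2.INTER_NEAREST)
cv2.imwrite('pics/g11.png',r(a[225:285,310:360])[:,:,::-1])
cv2.imwrite('pics/g12.png',r(b[160:230,290:360])[:,:,::-1])
E
```

```text
[0.62090406 0.02830802 0.1295633 ] [ 0.01679949 -0.4489763  -2.11067486] [-0.02242702  0.02989796  0.04055219] 0.01175042995482411
```

View pics/g11.png

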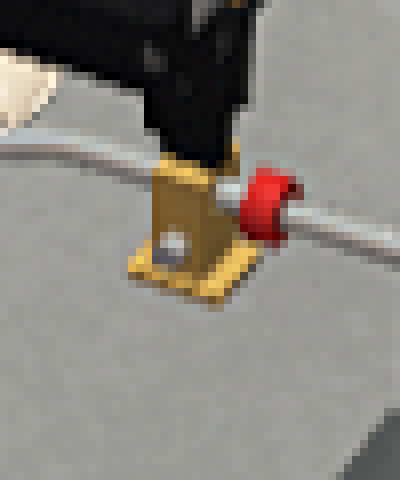

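View pics/g12.png

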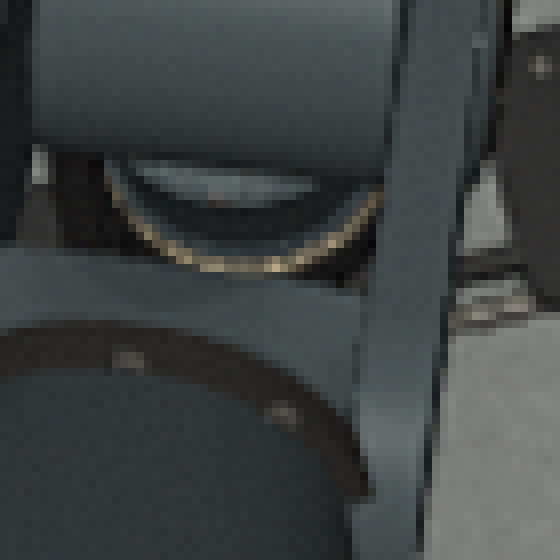

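Emit:
{"fn": "drive_tool", "kwargs": {
  "increments": [
    [[0.0006, 0.0001, 0, 0, 0.05], [0.0012, 0.0002, 0, 0, 0.05], [0.0018, 0.0004, 0, 0, 0.05], [0.0024, 0.0005, 0, 0, 0.05], [0.003, 0.0006, 0, 0, 0.05], [0.0036, 0.0008, 0, 0, 0.05], [0.0042, 0.0009, 0, 0, 0.05], [0.0048, 0.001, 0, 0, 0.05], [0.0054, 0.0011, 0, 0, 0.05], [0.006, 0.0013, 0, 0, 0.05]]
  ],
  "force": 8
}}

```text
time_s: 22.05
eef_pos: [0.6267, 0.0296, 0.1295]
tool_rot: [[0.979, 0.206, -0.0], [0.206, -0.979, 0.0], [-0.0, -0.0, -1.0]]
force: [0.6, 0.4, -1.4]
grip_width: 0.0118
```

```bash
python3 - <<'E'
from h import *
o=env.get_obs();print(o['eef_pos'],o['force'],o['moment'],o['grip_width'])
a=snap('scene','s16')
r=lambda i:cv2.resize(i,None,fx=12,fy=12,interpolation=cv2.INTER_NEAREST)
cv2.imwrite('pics/g13.png',r(a[235:275,315:360])[:,:,::-1])
E
```

```text
[0.62673578 0.02957366 0.12951997] [ 0.58101854  0.4261315  -1.43186559] [ 0.03392695 -0.03790909  0.0028147 ] 0.011805889250011364
```

View pics/g13.png

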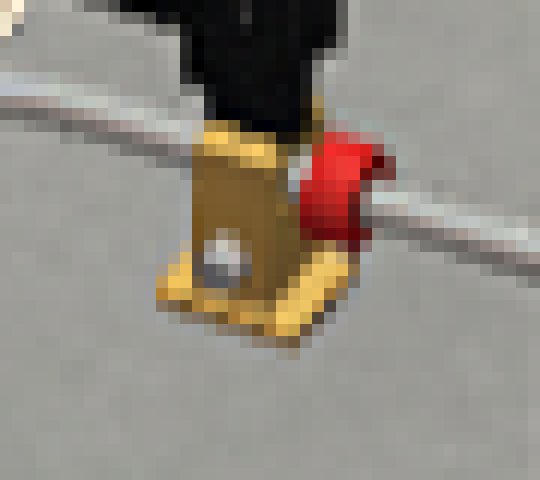

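Emit:
{"fn": "drive_tool", "kwargs": {
  "increments": [
    [[0.0003, 0.0001, 0, 0, 0.05], [0.0006, 0.0001, 0, 0, 0.05], [0.0008, 0.0002, 0, 0, 0.05], [0.001, 0.0002, 0, 0, 0.05], [0.0012, 0.0003, 0, 0, 0.05], [0.0014, 0.0003, 0, 0, 0.05], [0.0016, 0.0003, 0, 0, 0.05], [0.0018, 0.0004, 0, 0, 0.05], [0.002, 0.0004, 0, 0, 0.05], [0.0022, 0.0005, 0, 0, 0.05]]
  ],
  "force": 5
}}

```text
time_s: 23.1
eef_pos: [0.6289, 0.0301, 0.1296]
tool_rot: [[0.979, 0.206, 0.0], [0.206, -0.979, 0.0], [0.0, -0.0, -1.0]]
force: [-0.8, 0.5, -2.1]
grip_width: 0.0119
```

Emit:
{"fn": "drive_tool", "kwargs": {
  "increments": [
    [[0.0001, 0, 0, 0, 0.05], [0.0003, 0.0001, 0, 0, 0.05], [0.0004, 0.0001, 0, 0, 0.05], [0.0006, 0.0001, 0, 0, 0.05], [0.0007, 0.0001, 0, 0, 0.05], [0.0008, 0.0002, 0, 0, 0.05], [0.0009, 0.0002, 0, 0, 0.05], [0.001, 0.0002, 0, 0, 0.05], [0.001, 0.0002, 0, 0, 0.05], [0.001, 0.0002, 0, 0, 0.05]]
  ]
}}

```text
time_s: 24.1
eef_pos: [0.6299, 0.0302, 0.1295]
tool_rot: [[0.979, 0.206, -0.0], [0.206, -0.979, -0.0], [-0.0, -0.0, -1.0]]
force: [-0.4, -0.1, -2.8]
grip_width: 0.0114
```

```bash
python3 - <<'E'
from h import *
o=env.get_obs();print(o['eef_pos'],o['force'],o['moment'],o['grip_width'])
a=snap('scene','s17')
r=lambda i:cv2.resize(i,None,fx=12,fy=12,interpolation=cv2.INTER_NEAREST)
cv2.imwrite('pics/g14.png',r(a[235:275,315:360])[:,:,::-1])
E
```

```text
[0.62990447 0.03024346 0.12952897] [-0.43999411 -0.13274497 -2.77812534] [0.03498209 0.02781611 0.01536705] 0.011353212228564082
```

View pics/g14.png

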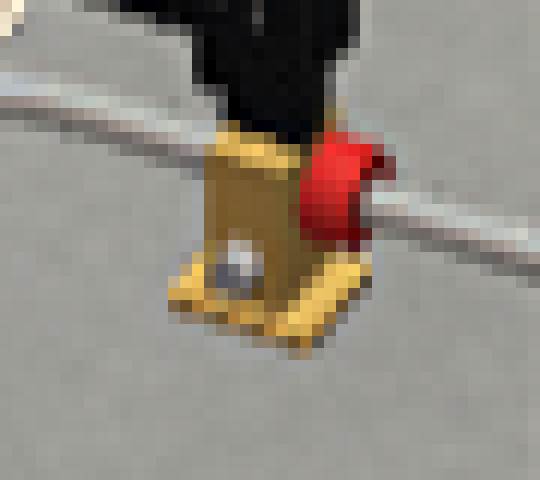

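Emit:
{"fn": "drive_tool", "kwargs": {
  "increments": [
    [[0.0001, 0, 0, 0, 0.05], [0.0002, 0.0001, 0, 0, 0.05], [0.0004, 0.0001, 0, 0, 0.05], [0.0005, 0.0001, 0, 0, 0.05], [0.0006, 0.0001, 0, 0, 0.05], [0.0007, 0.0002, 0, 0, 0.05], [0.0008, 0.0002, 0, 0, 0.05], [0.0009, 0.0002, 0, 0, 0.05], [0.001, 0.0002, 0, 0, 0.05], [0.001, 0.0002, 0, 0, 0.05]]
  ]
}}

```text
time_s: 25.15
eef_pos: [0.6308, 0.0305, 0.1295]
tool_rot: [[0.979, 0.206, -0.0], [0.206, -0.979, 0.0], [-0.0, -0.0, -1.0]]
force: [-0.3, 0.4, 0.0]
grip_width: 0.0119
```

Emit:
{"fn": "drive_tool", "kwargs": {
  "increments": [
    [[0.0001, 0, 0, 0, 0.05], [0.0002, 0.0001, 0, 0, 0.05], [0.0004, 0.0001, 0, 0, 0.05], [0.0005, 0.0001, 0, 0, 0.05], [0.0006, 0.0001, 0, 0, 0.05], [0.0007, 0.0002, 0, 0, 0.05], [0.0008, 0.0002, 0, 0, 0.05], [0.0009, 0.0002, 0, 0, 0.05], [0.001, 0.0002, 0, 0, 0.05], [0.001, 0.0002, 0, 0, 0.05]]
  ]
}}

```text
time_s: 26.15
eef_pos: [0.6318, 0.0307, 0.1296]
tool_rot: [[0.979, 0.206, -0.0], [0.206, -0.979, 0.0], [-0.0, -0.0, -1.0]]
force: [-3.0, -0.7, -0.1]
grip_width: 0.0119
```

```bash
python3 - <<'E'
from h import *
o=env.get_obs();print(o['eef_pos'],o['force'],o['moment'],o['grip_width'])
a=snap('scene','s18')
r=lambda i:cv2.resize(i,None,fx=12,fy=12,interpolation=cv2.INTER_NEAREST)
cv2.imwrite('pics/g15.png',r(a[235:275,315:360])[:,:,::-1])
for n in('scene0','s14','s16','s17','s18'):
    i=cv2.imread('pics/'+n+'.png').astype(int)[243:258,335:352]; m=(i[:,:,2]>110)&(i[:,:,1]<70);ys,xs=np.nonzero(m);print(n,xs.mean().round(2),ys.mean().round(2),m.sum(),(xs.max()+335))
E
```

```text
[0.63177853 0.03069597 0.12960659] [-2.96556498 -0.71392197 -0.09531326] [-0.03359865  0.48164778 -0.01724332] 0.011924008048256255
scene0 7.37 6.73 30 345
s14 7.52 6.85 33 347
s16 7.47 6.76 34 347
s17 7.42 6.64 36 347
s18 7.42 6.64 36 347
```

View pics/g15.png

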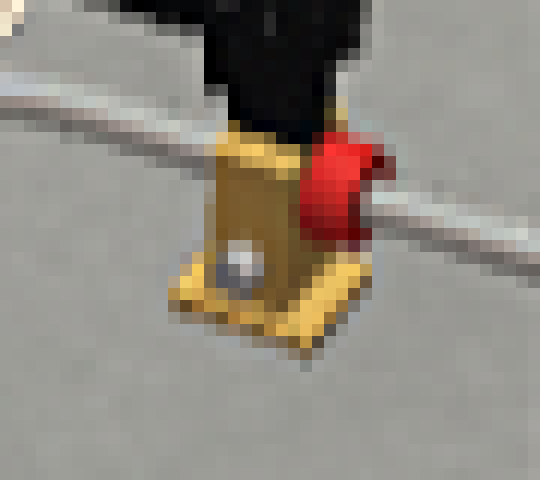

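Contact: -3 N along the rod with the ring unmoved. One small extra press with a slightly firmer grip, then hold.

Emit:
{"fn": "drive_tool", "kwargs": {
  "increments": [
    [[0, 0, 0, 0, 0.05], [0, 0, 0, 0, 0.05], [0.0002, 0, 0, 0, 0.05], [0.0003, 0.0001, 0, 0, 0.05], [0.0005, 0.0001, 0, 0, 0.05], [0.0005, 0.0001, 0, 0, 0.05], [0.0005, 0.0001, 0, 0, 0.05], [0.0005, 0.0001, 0, 0, 0.05], [0.0005, 0.0001, 0, 0, 0.05], [0.0005, 0.0001, 0, 0, 0.05]]
  ],
  "force": 8
}}

```text
time_s: 27.2
eef_pos: [0.6324, 0.0308, 0.1296]
tool_rot: [[0.979, 0.206, 0.0], [0.206, -0.979, 0.0], [0.0, -0.0, -1.0]]
force: [-4.2, -0.6, 0.4]
grip_width: 0.012
```

```bash
python3 - <<'E'
from h import *
o=env.get_obs();print(o['eef_pos'],o['force'],o['moment'],o['grip_width'])
a=snap('scene','s19')
i=a[:,:,::-1].astype(int)[243:258,335:352]; m=(i[:,:,2]>110)&(i[:,:,1]<70);ys,xs=np.nonzero(m);print(xs.mean().round(2),ys.mean().round(2),m.sum())
E
```

```text
[0.63242077 0.03079389 0.12955205] [-4.20866175 -0.60894137  0.41442072] [-0.12713429  0.78878356  0.02305197] 0.01200596271696018
7.42 6.64 36
```

Emit:
{"fn": "drive_tool", "kwargs": {
  "increments": [
    [[0.0002, 0, 0, 0, 0.05], [0.0003, 0.0001, 0, 0, 0.05], [0.0005, 0.0001, 0, 0, 0.05], [0.0006, 0.0001, 0, 0, 0.05], [0.0006, 0.0001, 0, 0, 0.05], [0.0006, 0.0001, 0, 0, 0.05], [0.0006, 0.0001, 0, 0, 0.05], [0.0006, 0.0001, 0, 0, 0.05], [0.0006, 0.0001, 0, 0, 0.05], [0.0006, 0.0001, 0, 0, 0.05]]
  ]
}}

```text
time_s: 28.25
eef_pos: [0.6331, 0.0309, 0.1296]
tool_rot: [[0.979, 0.206, 0.0], [0.206, -0.979, 0.0], [0.0, -0.0, -1.0]]
force: [-2.7, -0.2, 0.8]
grip_width: 0.012
```

```bash
python3 - <<'E'
from h import *
o=env.get_obs();print(o['eef_pos'],o['force'],o['moment'],o['grip_width'])
a=snap('scene','s20')
i=a[:,:,::-1].astype(int)[243:258,335:352]; m=(i[:,:,2]>110)&(i[:,:,1]<70);ys,xs=np.nonzero(m);print(xs.mean().round(2),ys.mean().round(2),m.sum())
r=lambda i:cv2.resize(i,None,fx=12,fy=12,interpolation=cv2.INTER_NEAREST)
cv2.imwrite('pics/g16.png',r(a[235:275,315:360])[:,:,::-1])
E
```

```text
[0.63308773 0.03088378 0.12956358] [-2.66400274 -0.16606342  0.8216036 ] [-0.06110749  0.72419041  0.05653   ] 0.01195189174744305
7.42 6.64 36
```

View pics/g16.png

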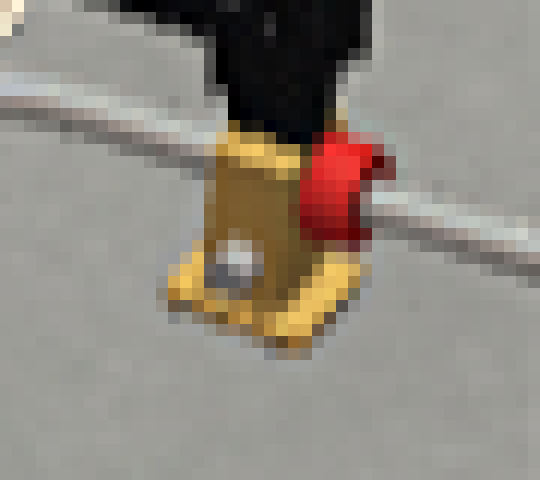

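The slide has pitched slightly in the light grip (base lagging by 1 px) and the force eased to 2.7 N. I'll let it hang free, re-grip more firmly and press once more squarely.

Emit:
{"fn": "drive_tool", "kwargs": {
  "increments": [
    [[-0.0005, -0.0001, 0, 0, 0.05], [-0.001, -0.0002, 0, 0, 0.05], [-0.0015, -0.0003, 0, 0, 0.05], [-0.0015, -0.0003, 0, 0, 0.2], [-0.0015, -0.0003, 0, 0, 0.25], [-0.0015, -0.0003, 0, 0, 0.25], [-0.0015, -0.0003, 0, 0, 0.25], [-0.0015, -0.0003, 0, 0, 0.25], [-0.0015, -0.0003, 0, 0, 0.25], [-0.0015, -0.0003, 0, 0, 0.25]]
  ]
}}

```text
time_s: 29.3
eef_pos: [0.6315, 0.0306, 0.1296]
tool_rot: [[0.979, 0.206, 0.0], [0.206, -0.979, 0.0], [0.0, 0.0, -1.0]]
force: [-0.0, -0.1, 0.1]
grip_width: 0.0215
```

```bash
python3 - <<'E'
from h import *
o=env.get_obs();print(o['eef_pos'],o['force'],o['moment'],o['grip_width'])
a=snap('scene','s21')
r=lambda i:cv2.resize(i,None,fx=12,fy=12,interpolation=cv2.INTER_NEAREST)
cv2.imwrite('pics/g17.png',r(a[228:275,315:360])[:,:,::-1])
E
```

```text
[0.63154669 0.03056571 0.12955923] [-0.04866345 -0.05726355  0.14014999] [-0.0142946  -0.01606866 -0.01737527] 0.021542943746024806
```

View pics/g17.png

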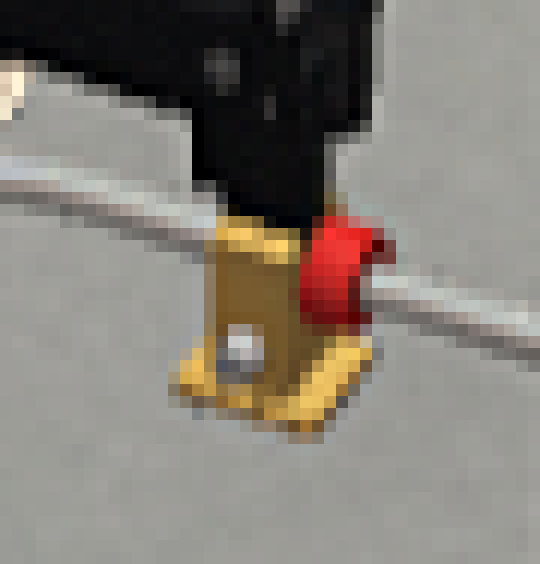

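Emit:
{"fn": "drive_tool", "kwargs": {
  "increments": [
    [[0, 0, 0, 0, 0.15], [0, 0, 0, 0, 0.1], [0, 0, 0, 0, 0.05], [0, 0, 0, 0, 0.05], [0, 0, 0, 0, 0.05], [0, 0, 0, 0, 0.05], [0.0001, 0, 0, 0, 0.05], [0.0003, 0.0001, 0, 0, 0.05], [0.0004, 0.0001, 0, 0, 0.05], [0.0004, 0.0001, 0, 0, 0.05]]
  ],
  "force": 18
}}

```text
time_s: 30.35
eef_pos: [0.6316, 0.0306, 0.1295]
tool_rot: [[0.979, 0.206, -0.001], [0.206, -0.979, -0.0], [-0.001, -0.0, -1.0]]
force: [-0.6, -0.7, 0.9]
grip_width: 0.0121
```

Emit:
{"fn": "drive_tool", "kwargs": {
  "increments": [
    [[0.0001, 0, 0, 0, 0.05], [0.0002, 0, 0, 0, 0.05], [0.0002, 0, 0, 0, 0.05], [0.0003, 0.0001, 0, 0, 0.05], [0.0004, 0.0001, 0, 0, 0.05], [0.0004, 0.0001, 0, 0, 0.05], [0.0005, 0.0001, 0, 0, 0.05], [0.0005, 0.0001, 0, 0, 0.05], [0.0005, 0.0001, 0, 0, 0.05], [0.0005, 0.0001, 0, 0, 0.05]]
  ]
}}

```text
time_s: 31.35
eef_pos: [0.632, 0.0307, 0.1295]
tool_rot: [[0.979, 0.206, -0.001], [0.206, -0.979, -0.0], [-0.001, -0.0, -1.0]]
force: [-3.2, -0.4, 1.2]
grip_width: 0.0115
```

Emit:
{"fn": "drive_tool", "kwargs": {
  "increments": [
    [[0.0001, 0, 0, 0, 0.05], [0.0002, 0, 0, 0, 0.05], [0.0002, 0, 0, 0, 0.05], [0.0003, 0.0001, 0, 0, 0.05], [0.0004, 0.0001, 0, 0, 0.05], [0.0004, 0.0001, 0, 0, 0.05], [0.0005, 0.0001, 0, 0, 0.05], [0.0005, 0.0001, 0, 0, 0.05], [0.0005, 0.0001, 0, 0, 0.05], [0.0005, 0.0001, 0, 0, 0.05]]
  ]
}}

```text
time_s: 32.35
eef_pos: [0.6322, 0.0308, 0.1295]
tool_rot: [[0.979, 0.206, -0.002], [0.206, -0.979, -0.0], [-0.002, -0.0, -1.0]]
force: [-5.6, -1.3, 3.2]
grip_width: 0.0118
```

```bash
python3 - <<'E'
from h import *
o=env.get_obs();print(o['eef_pos'],o['force'],o['moment'],o['grip_width'])
a=snap('scene','s22')
i=a[:,:,::-1].astype(int)[243:258,335:352]; m=(i[:,:,2]>110)&(i[:,:,1]<70);ys,xs=np.nonzero(m);print(xs.mean().round(2),ys.mean().round(2),m.sum())
r=lambda i:cv2.resize(i,None,fx=12,fy=12,interpolation=cv2.INTER_NEAREST)
cv2.imwrite('pics/g18.png',r(a[228:275,315:360])[:,:,::-1])
E
```

```text
[0.6321748  0.03078469 0.12946981] [-5.58780405 -1.3178697   3.22496287] [-0.24698454  1.00031903  0.03843318] 0.011826633486459955
7.43 6.78 37
```

View pics/g18.png

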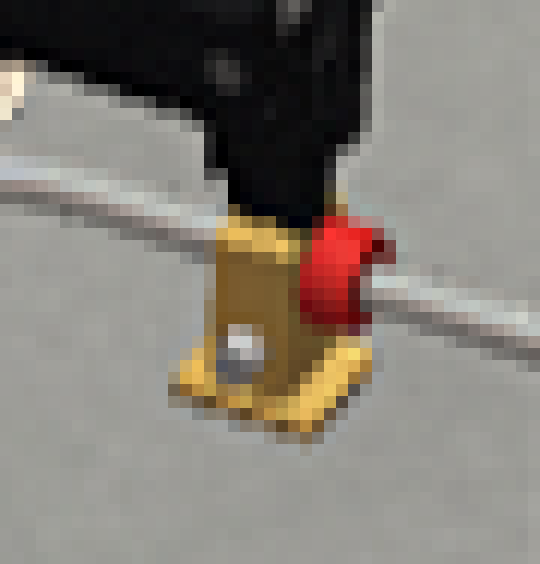

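Pressed squarely at about 5.7 N with the ring unmoved. Easing off, letting go and lifting clear.

Emit:
{"fn": "drive_tool", "kwargs": {
  "increments": [
    [[-0.0003, -0.0001, 0, 0, 0.05], [-0.0006, -0.0001, 0, 0, 0.05], [-0.0008, -0.0002, 0, 0, 0.05], [-0.0008, -0.0002, 0, 0, 0.15], [-0.0008, -0.0002, 0, 0, 0.25], [-0.0008, -0.0002, 0, 0, 0.35], [-0.0008, -0.0002, 0, 0, 0.4], [-0.0008, -0.0002, 0, 0, 0.4], [-0.0008, -0.0002, 0, 0, 0.4], [-0.0008, -0.0002, 0, 0, 0.4]]
  ]
}}

```text
time_s: 33.4
eef_pos: [0.6322, 0.0307, 0.1295]
tool_rot: [[0.979, 0.206, 0.0], [0.206, -0.979, 0.0], [0.0, -0.0, -1.0]]
force: [0.0, -0.2, 0.3]
grip_width: 0.0347
```

Emit:
{"fn": "drive_tool", "kwargs": {
  "increments": [
    [[-0.0008, 0, 0.004, 0, 0.4], [-0.0008, 0, 0.01, 0, 0.4], [-0.0008, 0, 0.018, 0, 0.4], [-0.0008, 0, 0.028, 0, 0.4], [-0.0008, 0, 0.04, 0, 0.4], [-0.0008, 0, 0.055, 0, 0.4], [-0.0008, 0, 0.07, 0, 0.4], [-0.0008, 0, 0.085, 0, 0.4], [-0.0008, 0, 0.1, 0, 0.4], [-0.0008, 0, 0.12, 0, 0.4]]
  ]
}}

```text
time_s: 34.4
eef_pos: [0.6309, 0.0307, 0.2507]
tool_rot: [[0.979, 0.206, -0.0], [0.206, -0.979, 0.0], [-0.0, -0.0, -1.0]]
force: [-0.2, -0.6, -0.3]
grip_width: 0.035
```

```bash
python3 - <<'E'
from h import *
o=env.get_obs();print(o['eef_pos'],o['force'],o['moment'],o['grip_width'])
a=snap('scene','s23')
i=a[:,:,::-1].astype(int)[243:258,335:352]; m=(i[:,:,2]>110)&(i[:,:,1]<70);ys,xs=np.nonzero(m);print(xs.mean().round(2),ys.mean().round(2),m.sum())
r=lambda i:cv2.resize(i,None,fx=10,fy=10,interpolation=cv2.INTER_NEAREST)
cv2.imwrite('pics/g19.png',r(a[215:275,300:370])[:,:,::-1])
E
```

```text
[0.63088692 0.03070738 0.25069745] [-0.16808595 -0.5720231  -0.32556282] [ 0.02561601  0.00981405 -0.0377172 ] 0.035036425865082405
7.43 6.78 37
```

View pics/g19.png

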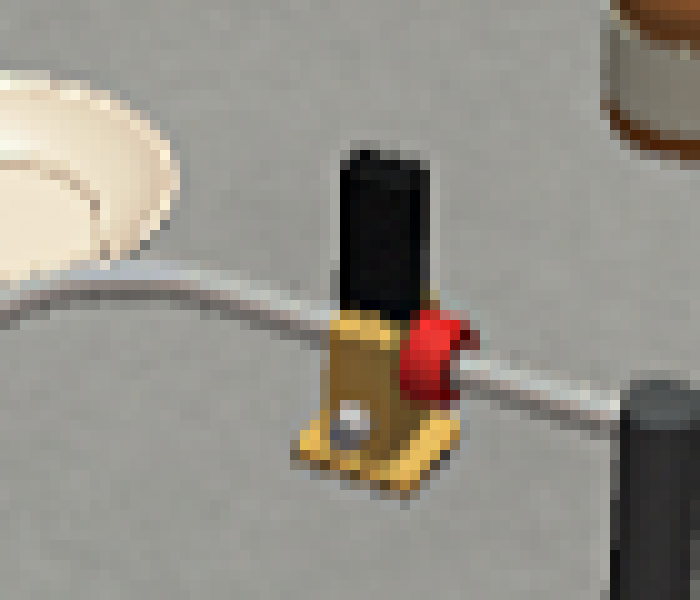

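View pics/s23.png

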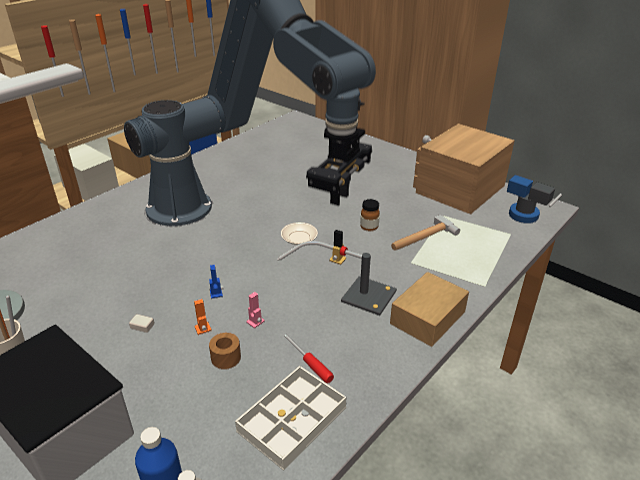

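```bash
python3 - <<'E'
from h import *
c=env.snapshot('scene');cv2.imwrite('pics/s24.png',c[:,:,::-1])
g=[cv2.cvtColor(cv2.imread(f'pics/{n}.png'),cv2.COLOR_BGR2GRAY).astype(np.float32)[248:268,325:340] for n in('s18','s22','s23','s24')]
for i in(0,1,2): print(cv2.phaseCorrelate(g[i],g[3],cv2.createHanningWindow((15,20),cv2.CV_32F)), np.abs(g[i]-g[3]).mean())
E
```

```text
((0.6700476161579472, -0.003481926623058129), 0.8125775861740112) 2.996702
((1.4690471906787677, 1.8487937626200601), 0.36535931905110675) 18.822777
((5.380577568397097, 4.938700103697324), 0.05658027311166128) 26.130905
```

```bash
python3 - <<'E'
import cv2,numpy as np
r=lambda n:cv2.resize(cv2.imread(f'pics/{n}.png')[225:275,315:355],None,fx=6,fy=6,interpolation=cv2.INTER_NEAREST)
cv2.imwrite('pics/g20.png',np.hstack([r('s22'),r('s23'),r('s24')]))
E
```

```text
(no output)
```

View pics/g20.png

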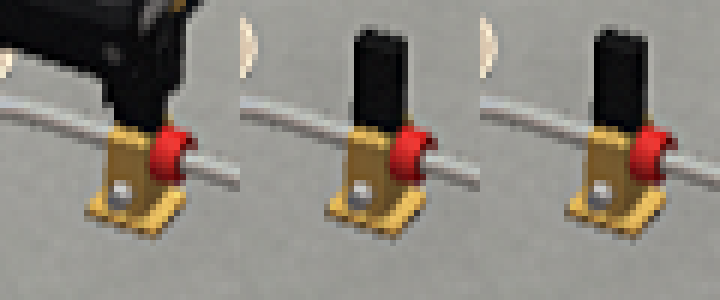

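```bash
python3 - <<'E'
import cv2,numpy as np
g={n:cv2.imread(f'pics/{n}.png').astype(float)[248:268,325:340] for n in('s17','s18','s19','s20','s22','s23','s24')}
for n in g: print(n,np.abs(g[n]-g['s24']).mean().round(2))
E
```

```text
s17 7.6
s18 6.02
s19 6.73
s20 7.91
s22 2.55
s23 0.52
s24 0.0
```

The slide is at rest, in the same place as when pressed home, and the arm is well clear. Handing in.

```bash
python3 - <<'E'
from cell import env
print(env.job_done())
E
```

```text
the job is handed in; nothing more can be done
None
```

The brass slide is on the rod, against the red stop ring and let go, and I handed the job in after about 34.5 s of the 72 s. The hand-in gives no verdict, so the checks below are my own.

**What I did:** I gripped the slide by its black tab and threaded it onto the free leg. I then took it round the bend with side forces around 1 N at the pauses where I read them. I pressed it against the ring, let go and lifted clear.

**Pressing home took two goes:** On the first press (3 to 4 N) the slide pitched slightly in the light grip. I let it hang free, re-gripped more firmly and pressed again squarely, reaching about 5.7 N.

**Last checks:**
- The slide hangs upright and still, with no visible gap to the ring. The last pictures match the fully pressed one to within a pixel (about 3 mm).
- The ring's position in the camera did not change through the pressing and release.
- The other things on the bench look where they were. I judged this by eye, without measuring.
- The arm is well clear above, with wrist force near zero.

**What disagreed:** The fingertips really sit about 10 mm above the reported TCP height, where the interface text puts them 22 mm below it. The pictures and a test closure at the tab both showed this. I worked from the pictures and took the hole's height from where the slide stood on the bench when I gripped it.

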